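Sort sample cups and reagent bottles into their trays

TASK

Sort the delivery on the bench: both yellow-lidded sample cups into the yellow tray, the red-lidded sample cup into the red tray, and both white reagent bottles (yellow cap, purple band) into the blue tray, standing upright on the tray floor with no more than one to a bay (either bay will do). Keep everything upright, set each one down gently without dropping it, leave the timer and the test cartridge lying where they are, and let go of everything at the end.

Things in the scene. Friction and masses are not known exactly. Their poses are not given: they have to be found in the camera images.
- yellow_cup_1: Closed sample cup, white with a yellow screw lid, standing upright. 62 mm tall: the tapering white body is about 54 mm across (up to 50 mm height), the round lid 61 mm across (from 50 to 62 mm height). Origin: centre of the underside, z up. Grip it by the lid. About 40 g (28 to 56 g).
- yellow_cup_2: Closed sample cup, white with a yellow screw lid, standing upright. 62 mm tall: the tapering white body is about 54 mm across (up to 50 mm height), the round lid 61 mm across (from 50 to 62 mm height). Origin: centre of the underside, z up. Grip it by the lid. About 40 g (28 to 56 g).
- red_cup: Closed sample cup, white with a red screw lid, standing upright. 62 mm tall: the tapering white body is about 54 mm across (up to 50 mm height), the round lid 61 mm across (from 50 to 62 mm height). Origin: centre of the underside, z up. Grip it by the lid. About 40 g (28 to 56 g).
- bottle_1: Closed plastic reagent bottle, white with a purple band and a ribbed yellow screw cap, standing upright, 85 mm tall, 48 mm in diameter over its body (grip the body, at 30 to 60 mm height; solid for gripping up to 81 mm at the full 48 mm). It is taller and slimmer than the cups. Origin: centre of the underside, z up. About 70 g (49 to 98 g). The two bottles are alike.
- bottle_2: Closed plastic reagent bottle, white with a purple band and a ribbed yellow screw cap, standing upright, 85 mm tall, 48 mm in diameter over its body (grip the body, at 30 to 60 mm height; solid for gripping up to 81 mm at the full 48 mm). It is taller and slimmer than the cups. Origin: centre of the underside, z up. About 70 g (49 to 98 g). The two bottles are alike.
- yellow_tray: Yellow plastic tray, fixed, open at the top, 88 (x) by 160 mm (y) outside, 22 mm high, walls 4 mm, inner floor 4 mm above the worktop. A 4 mm divider at y = 0 makes two bays, each 80 (x) by 74 mm (y) inside, centred at y = +39 and -39 mm. Origin: tray centre at worktop height, z up. May be turned a few degrees. The machines behind the work are up to 0.22 m high: carry things above or clear of them.
- red_tray: Red plastic tray, fixed, open at the top, 88 (x) by 160 mm (y) outside, 22 mm high, walls 4 mm, inner floor 4 mm above the worktop. A 4 mm divider at y = 0 makes two bays, each 80 (x) by 74 mm (y) inside, centred at y = +39 and -39 mm. Origin: tray centre at worktop height, z up. May be turned a few degrees. The machines behind the work are up to 0.22 m high: carry things above or clear of them.
- blue_tray: Blue plastic tray, fixed, open at the top, 88 (x) by 160 mm (y) outside, 22 mm high, walls 4 mm, inner floor 4 mm above the worktop. A 4 mm divider at y = 0 makes two bays, each 80 (x) by 74 mm (y) inside, centred at y = +39 and -39 mm. Origin: tray centre at worktop height, z up. May be turned a few degrees. The machines behind the work are up to 0.22 m high: carry things above or clear of them.
- timer: Bystander: white digital bench timer lying flat, 66 x 62 x 19 mm, loose. Origin: centre of the underside, z up.
- cartridge0: Bystander: white test cartridge lying flat on the right of the worktop, 62 x 34 x 15 mm, loose. Origin: centre of the underside, z up.

How it is judged:
By the outcome, as a careful person would: the job done as asked, in the order asked, and still so for the second after the job is handed in, with the robot touching nothing.
It also fails if it takes over 120 s, if anything falls off the work surface, if the arm or the gripper's body presses on something with over 40 N, if the wrist force passes 120 N, or if a joint passes its speed limit or range.

ROBOT

A 6-joint arm with a two-finger parallel gripper is mounted at the origin on a cart in front of the work surface, level with it; the furniture and walls round the work are solid. World frame = base frame: x ahead of the robot, y to its left, z up, the work surface at z = 0. Lengths are in m, angles in rad, forces in N, time in s.
With the tool pointing down it reaches from about 0.425 to 0.925 m from the base axis. Payload 12.5 kg.
Tool frame: the origin (TCP) lies on the centre line of the jaws, within the pads' length; the fingertips stand 11 mm ahead of it and the grasp point (between the pads) lies 8 mm behind it; z points along the fingers, x is the direction in which the jaws open and shut, and the axes are right-handed (so a half turn about z gives the same grasp; the last joint's range is limited). The gripper opens to 85 mm and grips with 20 to 120 N. Pads are 22 mm wide; open, the fingers measure 114 mm over their backs; the gripper's body (76 mm by 85 mm) begins 54 mm behind the grasp point. The pads swing forward as they close: fully open they stand 13 mm farther back than shut.
Start: joints at [-1.21, 0.491, 1.559, -0, 1.092, -0.106], TCP at [0.281, -0.558, 0.242] pointing down, gripper open.
Joint ranges: [-3.1, 3.1], [-0.84, 2.19], [0.05, 2.79], [-1.13, 4.28], [0.06, 2.93], [-2.69, 2.69]. Speed limits (rad/s): [2.22, 2.22, 2.79, 3.14, 3.14, 3.14].

INTERFACE

Orientations are given as a unit quaternion [w, x, y, z].
In Python, from station import manip gives the robot as it stands.
- The arm moves only by the tool step_arm, never from a script. Its arguments are lists of equal length, an entry for each row: "delta_pos": the shift along the tool's x, y, z in m, a list of three; "delta_rot": the turn, a rotation vector about the tool's x, y, z in rad, a list of three; "hand": the finger opening in m, from 0 to 0.0854. In form: {"delta_pos": [[tx, ty, tz], ...], "delta_rot": [[wx, wy, wz], ...], "hand": [hand, ...]}. A call has 1 to 12 rows; each row is the pose to reach, as a shift and turn from the pose commanded when the call began, along the tool's axes at that moment; what a row does not reach only later rows make up. A row lasts 1/12 s, in which the tool goes at most 41.7 mm and 7.16 degrees, less where a joint would pass 70% of its speed; a pose out of reach is approached as far as the arm can. A call with a gripper value outside its range is refused whole. The fingers move at their own pace and stop on an object; "newtons" is the grip in N (left out, the last holds). Time passes only in rows, so rows that repeat a pose let the fingers close. It gives the time, the measured TCP pose, the force and the opening at its end, in the units of the state.
- manip.state(): the state, without advancing time (a new reading comes with each control period).
- manip.capture(name): name is "scene" or "top"; returns a dict with "img" (384x512x3 uint8, red, green, blue), "range_z" (384x512 float32, m along the optical axis (not along the pixel's ray), 0 where there is no reading), "K" (3x3 intrinsics, pixels), "origin" and "attitude" of the camera in the world. Camera axes: x right, y down, z forward; pixel columns grow to the right and rows downward; lengths in m; the calibration is good to about 2 mm. A picture is of the moment at which its call begins.
- manip.sign_off(): hands the job in, once; it reports no verdict.
The state is a dict: "time_s": time; "joint_positions": joint angles; "dq": joint speeds; "tau": joint torques, N m; "tcp_pos": TCP position; "tcp_rot": TCP orientation; "force": force on the tool from outside, world axes, zero at the start; "torque": the same for the moment, N m; "gripper_width": finger opening in m.
Only numpy, scipy, OpenCV 4.12 (cv2) and the standard library are available. Lean on these libraries where they do the work, as an engineer would, in place of code of your own. Each camera call takes 0.05 s, during which the arm holds its last target.

## Working session

There is one attempt and no reset: what is moved stays moved. The work goes in short steps, Python scripts to look and compute and a tool call to move; the robot and the scene stay as the last step left them, time stands still between calls to the robot, and variables do not carry over. Pictures are saved under pics/ and viewed, and the job is handed in when it is done.

Besides the shell and the picture viewer there is one more tool, called by a JSON object that holds its "fn" and its "kwargs". step_arm: Moves the arm, as the interface text tells. Its arguments: {"type":"object","properties":{"delta_pos":{"type":"array","items":{"type":"array","items":{"type":"number"}}},"delta_rot":{"type":"array","items":{"type":"array","items":{"type":"number"}}},"hand":{"type":"array","items":{"type":"number"}},"newtons":{"type":"number"}},"required":["delta_pos","delta_rot","hand"]}

```bash
ls; mkdir -p pics
python3 - <<'E'
from station import manip
import cv2,numpy as np
print(manip.state())
for n in("scene","top"):
    c=manip.capture(n); cv2.imwrite(f"pics/{n}0.png",c["img"][:,:,::-1]); np.savez(f"{n}0.npz",**c)
    print(n,c["K"],c["origin"],c["attitude"])
E
```

```text
pics
{'time_s': 0.0, 'joint_positions': array([-1.20961549e+00,  4.91581182e-01,  1.55946008e+00,  2.83832232e-05,
        1.09170390e+00, -1.05576681e-01]), 'dq': array([ 6.63821224e-04,  5.12166620e-04,  7.90931524e-04,  7.65483241e-04,
       -8.62220990e-04, -9.40807170e-05]), 'tau': array([-1.59149324e-03, -6.18453884e+01, -2.61588478e+01, -8.43626344e-05,
        4.04929611e-03, -1.98305082e-05]), 'tcp_pos': array([ 0.28120712, -0.55792073,  0.24171064]), 'tcp_rot': array([-3.62180368e-04,  8.51463692e-01, -5.24413242e-01, -4.48389111e-04]), 'force': array([ 0.3582077 , -0.46153199, -0.12427436]), 'torque': array([ 0.02186161,  0.02197447, -0.01791783]), 'gripper_width': 0.08557668119832575}
scene [[451.21985655   0.         253.77542058]
 [  0.         451.21985655 190.50927441]
 [  0.           0.           1.        ]] [-0.46356231 -0.9533872   0.68171739] [-0.48384457  0.76174759 -0.37116656  0.21879311]
top [[394.33813167   0.         258.25300702]
 [  0.         394.33813167 187.20562769]
 [  0.           0.           1.        ]] [ 0.41344306 -0.10425576  1.25394846] [-0.0487736   0.70933625 -0.70204707  0.03991418]
```

View pics/scene0.png

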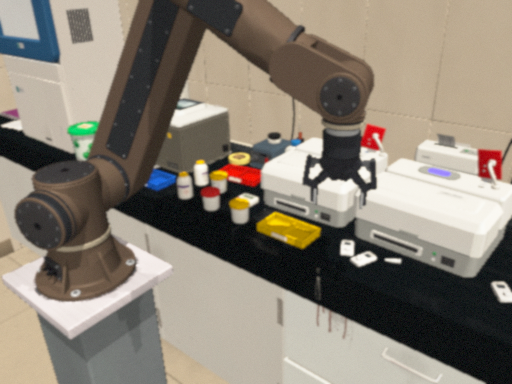

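View pics/top0.png

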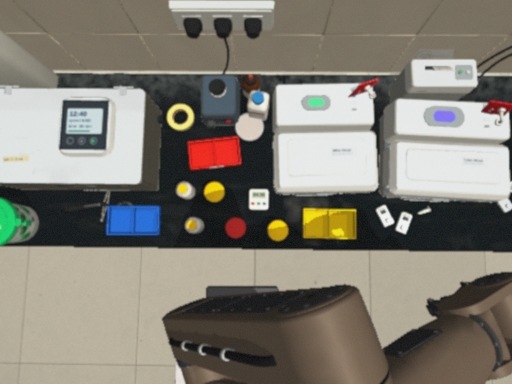

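The top view shows yellow lids at (214,191) and (278,230), the red lid at (235,228), and bottles at (186,190) and (194,225). The trays are red (214,153), blue (133,220) and yellow (330,224), with the timer at (259,199). I'll measure these next.

```bash
cat > h.py <<'E'
import numpy as np,cv2
from scipy.spatial.transform import Rotation as R
def rot(q): return R.from_quat([q[1],q[2],q[3],q[0]])
def ray(c,u,v,z):
    d=rot(c["attitude"]).apply(np.linalg.inv(c["K"])@[u,v,1]); o=np.array(c["origin"])
    return o+d*(z-o[2])/d[2]
def cloud(c):
    v,u=np.mgrid[0:384,0:512]; Z=c["range_z"]; K=c["K"]
    p=np.stack([(u-K[0,2])/K[0,0]*Z,(v-K[1,2])/K[1,1]*Z,Z],-1).reshape(-1,3)
    w=rot(c["attitude"]).apply(p)+c["origin"]; w[Z.ravel()<=0]=np.nan
    return w.reshape(384,512,3)
def masks(img):
    h=cv2.cvtColor(np.ascontiguousarray(img),cv2.COLOR_RGB2HSV); H,S,V=cv2.split(h)
    return dict(yellow=(H>18)&(H<35)&(S>130)&(V>90),red=((H<8)|(H>172))&(S>130)&(V>60),blue=(H>100)&(H<125)&(S>130)&(V>60))
def blobs(c):
    P=cloud(c)
    for n,m in masks(c["img"]).items():
        k,l,s,ce=cv2.connectedComponentsWithStats(m.astype(np.uint8))
        for i in range(1,k):
            if s[i,4]<15: continue
            r=cv2.minAreaRect(np.argwhere(l==i)[:,::-1].astype(np.float32))
            q=P[l==i]
            yield n,ce[i],s[i,4],r,q
E
python3 - <<'E'
from h import *
np.set_printoptions(precision=4,suppress=True)
for n in("top","scene"):
    c=dict(np.load(n+"0.npz")); print(n)
    for b in blobs(c):
        q=b[4]; z=np.nanmedian(q[:,2])
        if not(-.1<z<.15): continue
        print(b[0],b[1].round(1),b[2],"rect",np.round(b[3][0],1),np.round(b[3][1],1),round(b[3][2],1),"z med/max",z.round(4),np.nanmax(q[:,2]).round(3),"ray@z",ray(c,*b[1],z)[:2])
E
```

```text
top
yellow [214.  191.3] 356 rect [214. 191.] [20. 20.] 90.0 z med/max 0.0613 0.069 ray@z [0.5501 0.0464]
yellow [182. 188.] 69 rect [182. 188.] [8. 8.] 90.0 z med/max 0.0849 0.091 ray@z [0.5563 0.1396]
yellow [329.1 223.2] 1628 rect [329.  223.2] [53.1 30.9] 2.2 z med/max 0.0048 0.03 ray@z [ 0.4589 -0.3121]
yellow [191.1 224.5] 73 rect [191.  224.5] [9. 8.] 90.0 z med/max 0.0845 0.09 ray@z [0.4479 0.1089]
yellow [277.6 229.9] 365 rect [277.5 230. ] [20. 21.] 90.0 z med/max 0.0616 0.068 ray@z [ 0.435 -0.148]
red [228.  121.3] 18 rect [228.  121.5] [3. 4.] 90.0 z med/max 0.0536 0.061 ray@z [0.7722 0.0089]
red [213.8 152.3] 1614 rect [213.7 152.6] [30.9 53.7] 83.7 z med/max 0.0045 0.03 ray@z [0.6833 0.0574]
red [235.2 227.4] 375 rect [235.3 227.3] [20.5 21.2] 45.0 z med/max 0.0615 0.067 ray@z [ 0.4412 -0.0205]
blue [257.5  97.4] 93 rect [257.5  97.5] [9.9 9.9] 45.0 z med/max 0.13 0.135 ray@z [ 0.8228 -0.0842]
blue [132.9 220.1] 1699 rect [132.5 220. ] [30. 55.] 90.0 z med/max 0.0044 0.029 ray@z [0.462  0.3089]
scene
yellow [239.2 158.5] 190 rect [238.5 158. ] [12. 21.] 90.0 z med/max 0
[... 260 characters left out ...]
t [217.5 175. ] [10. 17.] 90.0 z med/max 0.0601 0.064 ray@z [0.5445 0.0424]
yellow [238.5 203.5] 198 rect [238.5 203. ] [12. 19.] 90.0 z med/max 0.0608 0.064 ray@z [ 0.4267 -0.1538]
yellow [289.1 228.8] 1361 rect [288.1 229.3] [62.7 26.7] 20.0 z med/max 0.0076 0.026 ray@z [ 0.4691 -0.3086]
red [243.5 174. ] 582 rect [239.6 173.6] [42.7 19.4] 14.0 z med/max 0.0085 0.027 ray@z [0.6927 0.0532]
red [209.2 191.5] 171 rect [209.5 191. ] [10. 19.] 90.0 z med/max 0.0602 0.065 ray@z [ 0.4352 -0.0242]
blue [295.  141.9] 41 rect [295.5 142.5] [9. 5.] 0.0 z med/max 0.1272 0.132 ray@z [ 0.8163 -0.0904]
blue [160.4 179.7] 467 rect [161.2 181.3] [26.6 21.8] 18.4 z med/max 0.0075 0.184 ray@z [0.4768 0.2686]
```

Run:
```python
from h import *
c=dict(np.load("top0.npz")); im=c["img"][135:255,80:420,::-1]
cv2.imwrite("pics/crop0.png",cv2.resize(im,None,fx=2.35,fy=2.35,interpolation=cv2.INTER_CUBIC))
P=cloud(c); 
for u,v in [(259,199),(160,235),(385,216),(404,222),(424,211),(186,190),(194,225),(320,210),(280,190)]: print((u,v),P[v,u].round(3))
```

```text
(259, 199) [ 0.532 -0.091  0.018]
(160, 235) [0.416 0.221 0.002]
(385, 216) [ 0.483 -0.486  0.011]
(404, 222) [ 0.465 -0.546  0.009]
(424, 211) [ 0.5   -0.611  0.005]
(186, 190) [0.55  0.127 0.087]
(194, 225) [0.446 0.1   0.088]
(320, 210) [ 0.499 -0.281  0.025]
(280, 190) [ 0.548 -0.152  0.13 ]
```

View pics/crop0.png

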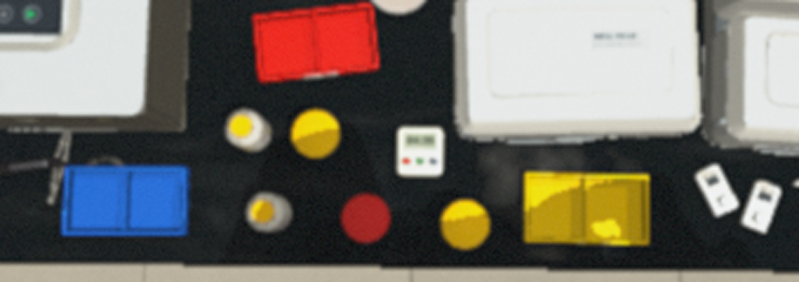

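Run:
```python
from h import *
from scipy.optimize import least_squares
np.set_printoptions(precision=4,suppress=True)
C={n:dict(np.load(n+"0.npz")) for n in("top","scene")}
P={n:cloud(C[n]) for n in C}
# items: disc fit of high points from top: centroid & extents; scene likewise (side-lit half)
for nm,x,y,z0,z1 in [("y1",.433,-.15,.05,.075),("y2",.549,.045,.05,.075),("r",.44,-.021,.05,.075),("b1",.556,.137,.06,.1),("b2",.447,.108,.06,.1)]:
    for n in C:
        p=P[n].reshape(-1,3); k=(np.hypot(p[:,0]-x,p[:,1]-y)<.045)&(p[:,2]>z0)&(p[:,2]<z1); q=p[k]
        (cx,cy),r=cv2.minEnclosingCircle(q[:,:2].astype(np.float32))
        lo,hi=np.percentile(q,3,0),np.percentile(q,97,0)
        print(nm,n,len(q),"circle",round(cx,4),round(cy,4),round(r,4),"mid",((lo+hi)/2)[:2],"size",(hi-lo)[:2],"ztop",hi[2])
# trays: mask corners in top at rim height
c=C["top"]
for b in blobs(c):
    if b[2]>1000:
        pts=cv2.boxPoints(b[3]); W=np.array([ray(c,*p,.018)[:2] for p in pts])
        r=cv2.minAreaRect(W.astype(np.float32)); 
        print(b[0],"tray c",np.round(r[0],4),np.round(r[1],4),round(r[2],2)," corners",W.round(3).tolist())
# obstacles
p=P["top"].reshape(-1,3)
for nm,y0,y1 in [("yel",-.40,-.22),("blu",.2,.42),("y1",-.2,-.1)]:
    k=(p[:,1]>y0)&(p[:,1]<y1)&(p[:,2]>.06)&(p[:,0]>.47)&(p[:,0]<.8); print(nm,"front x",np.percentile(p[k,0],[0,1,5]),"z",np.percentile(p[k,2],[5,50,99]))
k=(p[:,0]>.6)&(p[:,0]<.8)&(p[:,2]>.04)&(p[:,1]<.25)&(p[:,1]>-.2)
for x in np.arange(.6,.82,.02):
    q=p[(abs(p[:,0]-x)<.01)&(p[:,2]>.04)&(p[:,1]<.3)&(p[:,1]>-.25)]; l=q[q[:,1]>.06]; r=q[q[:,1]<.06]
    print(round(x,2),"left min y",l[:,1].min().round(3) if len(l) else None,"right max y",r[:,1].max().round(3) if len(r) else None)
```

```text
y1 top 319 circle 0.4335 -0.1483 0.0302 mid [ 0.4334 -0.1478] size [0.0509 0.0513] ztop 0.06633414244662383
y1 scene 207 circle 0.4338 -0.1497 0.0316 mid [ 0.4325 -0.1501] size [0.0527 0.0545] ztop 0.0638923837693807
y2 top 307 circle 0.549 0.0454 0.0303 mid [0.5493 0.0448] size [0.0522 0.052 ] ztop 0.0663403282399761
y2 scene 146 circle 0.5492 0.042 0.0348 mid [0.5476 0.0427] size [0.0538 0.0527] ztop 0.06353410878905083
r top 324 circle 0.441 -0.021 0.0308 mid [ 0.4409 -0.0213] size [0.0511 0.0513] ztop 0.06603733144286875
r scene 171 circle 0.4393 -0.0211 0.0326 mid [ 0.4386 -0.0229] size [0.0534 0.0534] ztop 0.06319058049120144
b1 top 196 circle 0.5546 0.1387 0.0241 mid [0.5537 0.1377] size [0.04 0.04] ztop 0.08782957894112703
b1 scene 105 circle 0.5528 0.1345 0.0229 mid [0.5506 0.1342] size [0.0335 0.0352] ztop 0.08598240389180922
b2 top 197 circle 0.4465 0.1069 0.0239 mid [0.4468 0.1062] size [0.0416 0.0407] ztop 0.08732444040682574
b2 scene 122 circle 0.4443 0.1023 0.0228 mid [0.4434 0.1014] size [0.0361 0.0337] ztop 0.08639239076388065
yellow tray c [ 0.4585 -0.3099] [0.1671 
[... 256 characters left out ...]
] 0.63  corners [[0.508, 0.395], [0.51, 0.221], [0.416, 0.217], [0.414, 0.39]]
yel front x [0.5426 0.5467 0.5529] z [0.1194 0.1456 0.1529]
blu front x [0.552  0.554  0.5564] z [0.0964 0.2025 0.2238]
y1 front x [0.5421 0.5446 0.5523] z [0.1007 0.1434 0.1514]
0.6 left min y 0.228 right max y -0.134
0.62 left min y 0.228 right max y -0.134
0.64 left min y 0.228 right max y -0.134
0.66 left min y 0.228 right max y -0.134
0.68 left min y 0.228 right max y -0.132
0.7 left min y 0.228 right max y -0.132
0.72 left min y 0.228 right max y -0.137
0.74 left min y 0.228 right max y -0.132
0.76 left min y 0.061 right max y 0.059
0.78 left min y 0.06 right max y 0.06
0.8 left min y 0.061 right max y 0.059
```

```bash
cat >> h.py <<'E'
def go(x,y,z,yaw=0.0):
    from station import manip
    s=manip.state(); A=rot(s["tcp_rot"]); T=R.from_euler("z",yaw,degrees=True)*R.from_euler("x",np.pi)
    dp=A.inv().apply(np.array([x,y,z])-s["tcp_pos"]); dr=(A.inv()*T).as_rotvec()
    print("t",round(s["time_s"],2),"pos",s["tcp_pos"].round(4),"w",round(s["gripper_width"],4),"F",np.round(s["force"],1)); print("dp",dp.round(4),"dr",dr.round(4))
E
python3 -c "
from h import *
go(.4335,-.1485,.13)"
```

```text
t 0.1 pos [ 0.2812 -0.5579  0.2418] w 0.0852 F [-0.1 -0.3 -0. ]
dp [-0.297  -0.3202  0.1121] dr [-6.000e-04  8.000e-04 -1.104e+00]
```

{"fn": "step_arm", "kwargs": {"delta_pos": [[-0.025,-0.027,0.009],[-0.05,-0.053,0.019],[-0.074,-0.08,0.028],[-0.099,-0.107,0.037],[-0.124,-0.133,0.047],[-0.149,-0.16,0.056],[-0.173,-0.187,0.065],[-0.198,-0.213,0.075],[-0.223,-0.24,0.084],[-0.248,-0.267,0.093],[-0.272,-0.294,0.103],[-0.297,-0.32,0.112]], "delta_rot": [[0,0,-0.092],[0,0,-0.184],[0,0,-0.276],[0,0,-0.368],[0,0,-0.46],[0,0,-0.552],[0,0,-0.644],[0,0,-0.736],[0,0,-0.828],[0,0,-0.92],[0,0,-1.012],[0,0,-1.104]], "hand": [0.0854,0.0854,0.0854,0.0854,0.0854,0.0854,0.0854,0.0854,0.0854,0.0854,0.0854,0.0854], "newtons": 30}}

```text
time_s: 1.1
tcp_pos: [0.4337, -0.1473, 0.1298]
tcp_rot: [0.0, 1.0, 0.002, 0.0]
force: [1.3, -0.4, 0.0]
gripper_width: 0.0855
```

Run:
```python
from h import *
go(.4335,-.1485,.044)
```

```text
t 1.1 pos [ 0.4337 -0.1473  0.1298] w 0.0855 F [ 1.3 -0.4  0. ]
dp [-0.0002  0.0012  0.0858] dr [ 0.0001 -0.      0.0043]
```

{"fn": "step_arm", "kwargs": {"delta_pos": [[0,0,0.012],[0,0,0.026],[0,0,0.042],[0,0,0.056],[0,0,0.068],[0,0,0.076],[0,0,0.082],[0,0,0.086],[0,0,0.086]], "delta_rot": [[0,0,0],[0,0,0],[0,0,0],[0,0,0],[0,0,0],[0,0,0],[0,0,0],[0,0,0],[0,0,0]], "hand": [0.0854,0.0854,0.0854,0.0854,0.0854,0.0854,0.0854,0.0854,0.0854]}}

```text
time_s: 1.85
tcp_pos: [0.4333, -0.1489, 0.0439]
tcp_rot: [-0.0, 1.0, -0.0, -0.0]
force: [-0.9, 0.9, 0.7]
gripper_width: 0.0854
```

Run:
```python
from h import *
from station import manip
go(.4335,-.1485,.044)
c=manip.capture("scene"); im=c["img"][130:260,150:330,::-1]
cv2.imwrite("pics/s1.png",cv2.resize(im,None,fx=4,fy=4,interpolation=cv2.INTER_CUBIC))
```

```text
t 1.85 pos [ 0.4333 -0.1489  0.0439] w 0.0854 F [-0.9  0.9  0.7]
dp [ 0.0002 -0.0004 -0.0001] dr [-0.0002  0.0006 -0.    ]
```

View pics/s1.png

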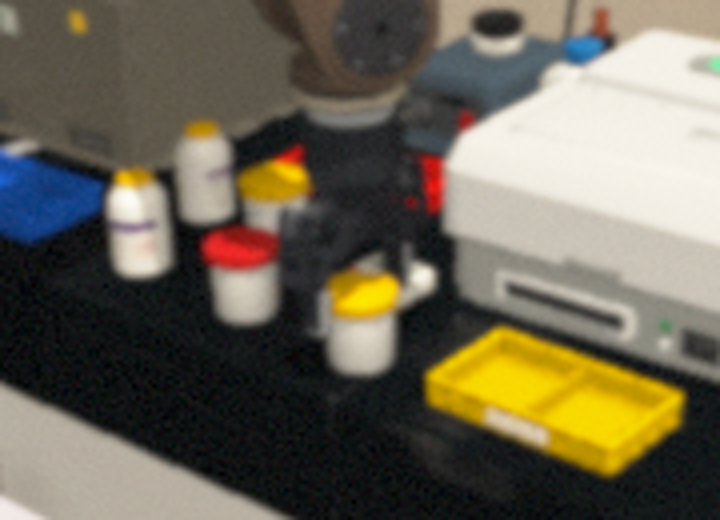

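The gripper straddles the lid, with the near finger to the left of the cup at crop (315,310). I'll close on it now.

{"fn": "step_arm", "kwargs": {"delta_pos": [[0,0,0],[0,0,0],[0,0,0],[0,0,0],[0,0,0],[0,0,0],[0,0,0],[0,0,0]], "delta_rot": [[0,0,0],[0,0,0],[0,0,0],[0,0,0],[0,0,0],[0,0,0],[0,0,0],[0,0,0]], "hand": [0.075,0.068,0.062,0.058,0.056,0.055,0.055,0.055], "newtons": 30}}

```text
time_s: 2.57
tcp_pos: [0.4337, -0.149, 0.0449]
tcp_rot: [0.0, 1.0, 0.0, 0.001]
force: [0.7, 1.1, 6.5]
gripper_width: 0.06
```

{"fn": "step_arm", "kwargs": {"delta_pos": [[0,0,-0.004],[0,0,-0.01],[0,0,-0.018],[0,0,-0.03],[0,0,-0.044],[0,0,-0.058],[0,0,-0.07],[0,0,-0.08],[0,0,-0.086],[0,0,-0.09],[0,0,-0.09]], "delta_rot": [[0,0,0],[0,0,0],[0,0,0],[0,0,0],[0,0,0],[0,0,0],[0,0,0],[0,0,0],[0,0,0],[0,0,0],[0,0,0]], "hand": [0.055,0.055,0.055,0.055,0.055,0.055,0.055,0.055,0.055,0.055,0.055]}}

```text
time_s: 3.48
tcp_pos: [0.4336, -0.149, 0.1351]
tcp_rot: [0.0, 1.0, -0.0, 0.001]
force: [-0.5, 0.2, -1.0]
gripper_width: 0.0596
```

Run:
```python
from h import *
from station import manip
go(.457,-.349,.134)
c=manip.capture("scene"); im=c["img"][110:260,150:330,::-1]
P=cloud(c)
cv2.imwrite("pics/s2.png",cv2.resize(im,None,fx=4,fy=3.9,interpolation=cv2.INTER_CUBIC))
for b in blobs(c): 
    q=b[4]; z=np.nanmedian(q[:,2])
    if b[0]=="yellow": print(b[1].round(),z.round(3),np.nanmax(q[:,2]).round(3),np.nanmedian(q,0).round(3))
```

```text
t 3.48 pos [ 0.4336 -0.149   0.1351] w 0.0596 F [-0.5  0.2 -1. ]
dp [0.0234 0.2    0.0013] dr [ 0.0006 -0.0012 -0.    ]
[169. 135.] 0.151 0.16 [0.557 0.288 0.151]
[200. 161.] 0.083 0.086 [0.56  0.141 0.083]
[217. 175.] 0.06 0.182 [0.541 0.042 0.06 ]
[240. 176.] 0.151 0.171 [ 0.433 -0.161  0.151]
[183. 174.] 0.084 0.086 [0.446 0.107 0.084]
[289. 229.] 0.007 0.027 [ 0.47  -0.312  0.007]
```

View pics/s2.png

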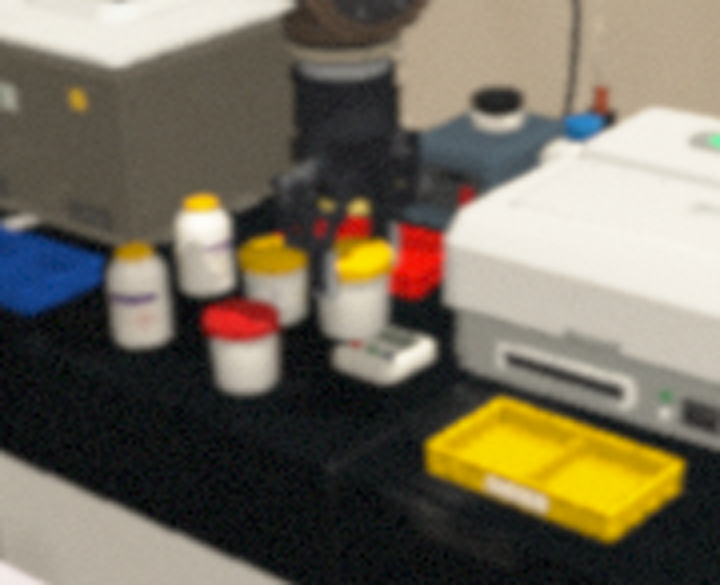

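{"fn": "step_arm", "kwargs": {"delta_pos": [[0.001,0.008,0],[0.003,0.026,0],[0.006,0.05,0],[0.009,0.078,0],[0.013,0.108,0],[0.016,0.136,0],[0.019,0.162,0],[0.021,0.182,0],[0.023,0.195,0],[0.0235,0.2,0],[0.0235,0.2,0]], "delta_rot": [[0,0,0],[0,0,0],[0,0,0],[0,0,0],[0,0,0],[0,0,0],[0,0,0],[0,0,0],[0,0,0],[0,0,0],[0,0,0]], "hand": [0.055,0.055,0.055,0.055,0.055,0.055,0.055,0.055,0.055,0.055,0.055]}}

```text
time_s: 4.45
tcp_pos: [0.4566, -0.3495, 0.1337]
tcp_rot: [-0.0, 1.0, -0.0, -0.0]
force: [-0.4, 0.9, 0.2]
gripper_width: 0.0597
```

{"fn": "step_arm", "kwargs": {"delta_pos": [[0,0,0.01],[0,0,0.025],[0,0,0.04],[0,0,0.054],[0,0,0.064],[0,0,0.072],[0,0,0.078],[0,0,0.081],[0,0,0.083],[0,0,0.0845],[0,0,0.0855],[0,0,0.0855]], "delta_rot": [[0,0,0],[0,0,0],[0,0,0],[0,0,0],[0,0,0],[0,0,0],[0,0,0],[0,0,0],[0,0,0],[0,0,0],[0,0,0],[0,0,0]], "hand": [0.055,0.055,0.055,0.055,0.055,0.055,0.055,0.055,0.055,0.055,0.055,0.055]}}

```text
time_s: 5.45
tcp_pos: [0.457, -0.349, 0.049]
tcp_rot: [0.0, 1.0, -0.0, 0.0]
force: [0.4, -0.1, -1.0]
gripper_width: 0.0603
```

Run:
```python
from h import *
from station import manip
go(.457,-.349,.049)
c=manip.capture("scene"); im=c["img"][150:280,190:370,::-1]
cv2.imwrite("pics/s3.png",cv2.resize(im,None,fx=4,fy=4,interpolation=cv2.INTER_CUBIC))
```

```text
t 5.45 pos [ 0.457 -0.349  0.049] w 0.0603 F [ 0.4 -0.1 -1. ]
dp [ 0. -0.  0.] dr [ 0.0004 -0.0004 -0.    ]
```

View pics/s3.png

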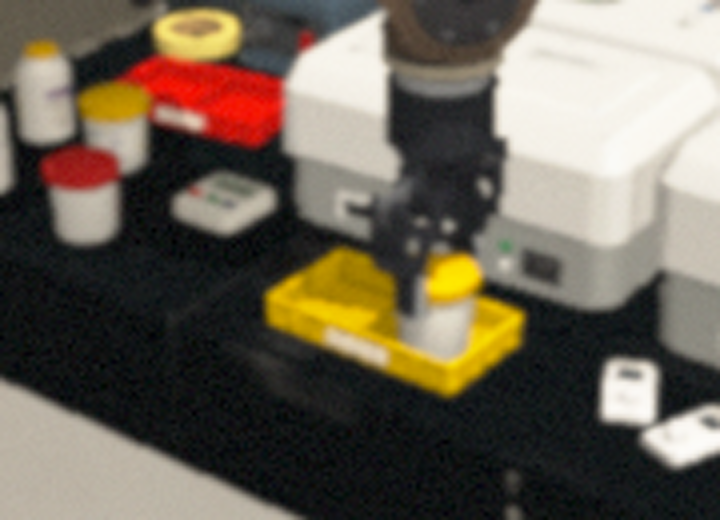

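{"fn": "step_arm", "kwargs": {"delta_pos": [[0,0,0.0005],[0,0,0.001],[0,0,0.0015],[0,0,0.0015]], "delta_rot": [[0,0,0],[0,0,0],[0,0,0],[0,0,0]], "hand": [0.055,0.055,0.055,0.055]}}

```text
time_s: 5.83
tcp_pos: [0.4571, -0.3491, 0.0488]
tcp_rot: [0.001, 1.0, 0.0, 0.001]
force: [-3.0, 2.2, 16.0]
gripper_width: 0.0599
```

{"fn": "step_arm", "kwargs": {"delta_pos": [[0,0,-0.0005],[0,0,-0.001],[0,0,-0.001],[0,0,-0.001],[0,0,-0.001],[0,0,-0.001],[0,0,-0.001],[0,0,-0.001]], "delta_rot": [[0,0,0],[0,0,0],[0,0,0],[0,0,0],[0,0,0],[0,0,0],[0,0,0],[0,0,0]], "hand": [0.055,0.059,0.061,0.063,0.067,0.073,0.08,0.0854]}}

```text
time_s: 6.5
tcp_pos: [0.4569, -0.3489, 0.0482]
tcp_rot: [0.0, 1.0, 0.0, -0.0]
force: [0.5, -0.3, -1.3]
gripper_width: 0.0854
```

{"fn": "step_arm", "kwargs": {"delta_pos": [[0,0,-0.008],[0,0,-0.022],[0,0,-0.042],[0,0,-0.066],[0,0,-0.09],[0,0,-0.114],[0,0,-0.134],[0,0,-0.15],[0,0,-0.158],[0,0,-0.16]], "delta_rot": [[0,0,0],[0,0,0],[0,0,0],[0,0,0],[0,0,0],[0,0,0],[0,0,0],[0,0,0],[0,0,0],[0,0,0]], "hand": [0.0854,0.0854,0.0854,0.0854,0.0854,0.0854,0.0854,0.0854,0.0854,0.0854]}}

```text
time_s: 7.33
tcp_pos: [0.4571, -0.3491, 0.2101]
tcp_rot: [0.001, 1.0, 0.0, 0.001]
force: [-0.5, -0.5, -0.1]
gripper_width: 0.0854
```

Run:
```python
from h import *
from station import manip
go(.549,.045,.209)
c=manip.capture("scene"); im=c["img"][150:280,190:370,::-1]
cv2.imwrite("pics/s4.png",cv2.resize(im,None,fx=4,fy=4,interpolation=cv2.INTER_CUBIC))
for b in blobs(c): 
    q=b[4]; z=np.nanmedian(q[:,2])
    if b[0]=="yellow": print(b[1].round(),np.nanmedian(q,0).round(3))
```

```text
t 7.33 pos [ 0.4571 -0.3491  0.2101] w 0.0854 F [-0.5 -0.5 -0.1]
dp [ 0.0919 -0.3941  0.0005] dr [ 0.0019 -0.0019  0.0001]
[169. 135.] [0.557 0.288 0.152]
[239. 159.] [0.789 0.155 0.015]
[200. 162.] [0.556 0.138 0.084]
[217. 175.] [0.546 0.042 0.06 ]
[183. 174.] [0.446 0.106 0.084]
[288. 227.] [ 0.455 -0.326  0.013]
```

View pics/s4.png

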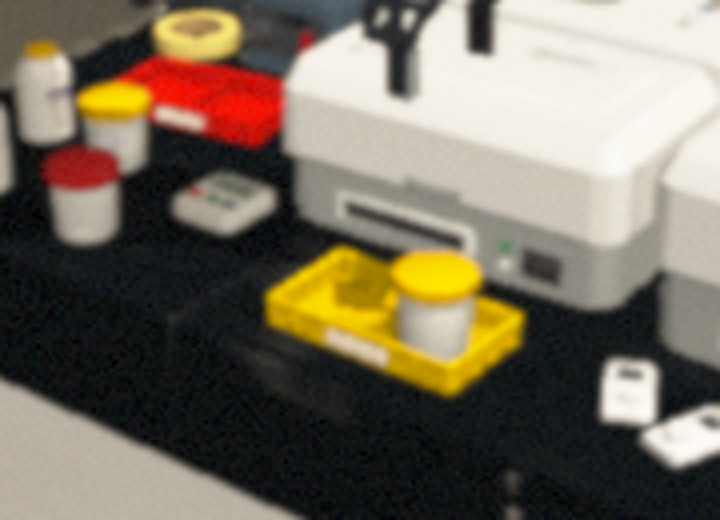

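The first cup stands upright in the right-hand bay, at crop (436,305). Next is the second yellow cup.

{"fn": "step_arm", "kwargs": {"delta_pos": [[0.002,-0.012,0],[0.008,-0.038,0],[0.016,-0.072,0],[0.025,-0.11,0],[0.034,-0.15,0],[0.044,-0.19,0],[0.053,-0.23,0],[0.062,-0.27,0],[0.071,-0.308,0],[0.08,-0.345,0],[0.088,-0.378,0],[0.092,-0.394,0]], "delta_rot": [[0,0,0],[0,0,0],[0,0,0],[0,0,0],[0,0,0],[0,0,0],[0,0,0],[0,0,0],[0,0,0],[0,0,0],[0,0,0],[0,0,0]], "hand": [0.0854,0.0854,0.0854,0.0854,0.0854,0.0854,0.0854,0.0854,0.0854,0.0854,0.0854,0.0854]}}

```text
time_s: 8.38
tcp_pos: [0.5483, 0.0492, 0.207]
tcp_rot: [-0.0, 1.0, 0.001, -0.001]
force: [-0.2, -0.1, -0.8]
gripper_width: 0.0855
```

{"fn": "step_arm", "kwargs": {"delta_pos": [[0,0,0.015],[0,0,0.04],[0,0,0.07],[0,0,0.1],[0,0,0.125],[0,0,0.144],[0,0,0.156],[0,0,0.162],[0,0,0.164],[0,0,0.1645]], "delta_rot": [[0,0,0],[0,0,0],[0,0,0],[0,0,0],[0,0,0],[0,0,0],[0,0,0],[0,0,0],[0,0,0],[0,0,0]], "hand": [0.0854,0.0854,0.0854,0.0854,0.0854,0.0854,0.0854,0.0854,0.0854,0.0854]}}

```text
time_s: 9.22
tcp_pos: [0.5485, 0.0454, 0.0434]
tcp_rot: [0.0, 1.0, 0.0, -0.001]
force: [-0.2, -0.4, 0.5]
gripper_width: 0.0853
```

Run:
```python
from h import *
from station import manip
go(.549,.045,.044)
```

```text
t 9.22 pos [0.5485 0.0454 0.0434] w 0.0853 F [-0.2 -0.4  0.5]
dp [ 0.0005  0.0004 -0.0006] dr [0.     0.0011 0.0002]
```

{"fn": "step_arm", "kwargs": {"delta_pos": [[0,0,-0.001],[0,0,-0.001],[0,0,-0.001],[0,0,-0.001],[0,0,-0.001],[0,0,-0.001],[0,0,-0.001],[0,0,-0.001]], "delta_rot": [[0,0,0],[0,0,0],[0,0,0],[0,0,0],[0,0,0],[0,0,0],[0,0,0],[0,0,0]], "hand": [0.075,0.068,0.062,0.058,0.056,0.055,0.055,0.055]}}

```text
time_s: 9.88
tcp_pos: [0.5493, 0.0451, 0.0458]
tcp_rot: [0.0, 1.0, -0.0, 0.001]
force: [-1.0, -0.0, 6.4]
gripper_width: 0.0596
```

{"fn": "step_arm", "kwargs": {"delta_pos": [[0,0,-0.004],[0,0,-0.01],[0,0,-0.02],[0,0,-0.034],[0,0,-0.052],[0,0,-0.072],[0,0,-0.092],[0,0,-0.106],[0,0,-0.116],[0,0,-0.12],[0,0,-0.12]], "delta_rot": [[0,0,0],[0,0,0],[0,0,0],[0,0,0],[0,0,0],[0,0,0],[0,0,0],[0,0,0],[0,0,0],[0,0,0],[0,0,0]], "hand": [0.055,0.055,0.055,0.055,0.055,0.055,0.055,0.055,0.055,0.055,0.055]}}

```text
time_s: 10.8
tcp_pos: [0.5491, 0.0451, 0.1658]
tcp_rot: [0.0, 1.0, 0.0, 0.001]
force: [0.7, -0.5, -1.2]
gripper_width: 0.0597
```

Run:
```python
from h import *
from station import manip
go(.46,-.271,.165)
c=manip.capture("scene"); im=c["img"][90:250,140:320,::-1]
cv2.imwrite("pics/s5.png",cv2.resize(im,None,fx=3.6,fy=3.6,interpolation=cv2.INTER_CUBIC))
for b in blobs(c): 
    q=b[4]; z=np.nanmedian(q[:,2])
    if b[0]=="yellow": print(b[1].round(),np.nanmedian(q,0).round(3))
```

```text
t 10.8 pos [0.5491 0.0451 0.1658] w 0.0597 F [ 0.7 -0.5 -1.2]
dp [-0.0891  0.3161  0.0007] dr [ 0.0002 -0.0016  0.    ]
[169. 135.] [0.557 0.285 0.152]
[218. 142.] [0.551 0.033 0.18 ]
[239. 158.] [0.793 0.157 0.014]
[200. 162.] [0.557 0.138 0.083]
[183. 173.] [0.452 0.112 0.084]
[288. 227.] [ 0.455 -0.326  0.013]
```

View pics/s5.png

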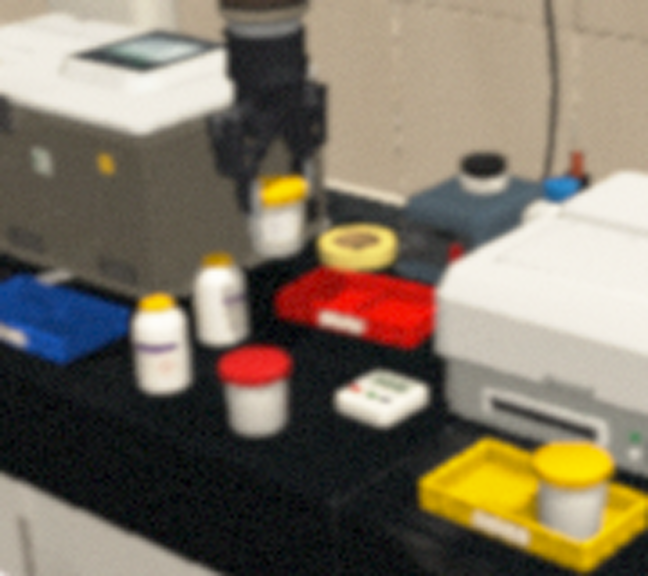

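{"fn": "step_arm", "kwargs": {"delta_pos": [[-0.008,0.006,0],[-0.026,0.022,0],[-0.048,0.046,0],[-0.066,0.076,0],[-0.079,0.11,0],[-0.086,0.148,0],[-0.089,0.188,0],[-0.089,0.226,0],[-0.089,0.262,0],[-0.089,0.29,0],[-0.089,0.309,0],[-0.089,0.316,0]], "delta_rot": [[0,0,0],[0,0,0],[0,0,0],[0,0,0],[0,0,0],[0,0,0],[0,0,0],[0,0,0],[0,0,0],[0,0,0],[0,0,0],[0,0,0]], "hand": [0.055,0.055,0.055,0.055,0.055,0.055,0.055,0.055,0.055,0.055,0.055,0.055]}}

```text
time_s: 11.85
tcp_pos: [0.4588, -0.2733, 0.1638]
tcp_rot: [-0.0, 1.0, -0.001, -0.001]
force: [-0.2, 0.9, -1.0]
gripper_width: 0.0597
```

{"fn": "step_arm", "kwargs": {"delta_pos": [[0,0,0.01],[0,0,0.028],[0,0,0.05],[0,0,0.07],[0,0,0.086],[0,0,0.098],[0,0,0.106],[0,0,0.111],[0,0,0.1135],[0,0,0.115],[0,0,0.115]], "delta_rot": [[0,0,0],[0,0,0],[0,0,0],[0,0,0],[0,0,0],[0,0,0],[0,0,0],[0,0,0],[0,0,0],[0,0,0],[0,0,0]], "hand": [0.055,0.055,0.055,0.055,0.055,0.055,0.055,0.055,0.055,0.055,0.055]}}

```text
time_s: 12.77
tcp_pos: [0.46, -0.2707, 0.0501]
tcp_rot: [0.0, 1.0, 0.0, 0.0]
force: [0.7, 0.3, -0.2]
gripper_width: 0.0599
```

Run:
```python
from h import *
from station import manip
go(.46,-.271,.0495)
c=manip.capture("scene"); im=c["img"][150:280,190:370,::-1]
cv2.imwrite("pics/s6.png",cv2.resize(im,None,fx=4,fy=4,interpolation=cv2.INTER_CUBIC))
```

```text
t 12.77 pos [ 0.46   -0.2707  0.0501] w 0.0599 F [ 0.7  0.3 -0.2]
dp [0.     0.0003 0.0006] dr [ 0.0003 -0.0004  0.0003]
```

View pics/s6.png

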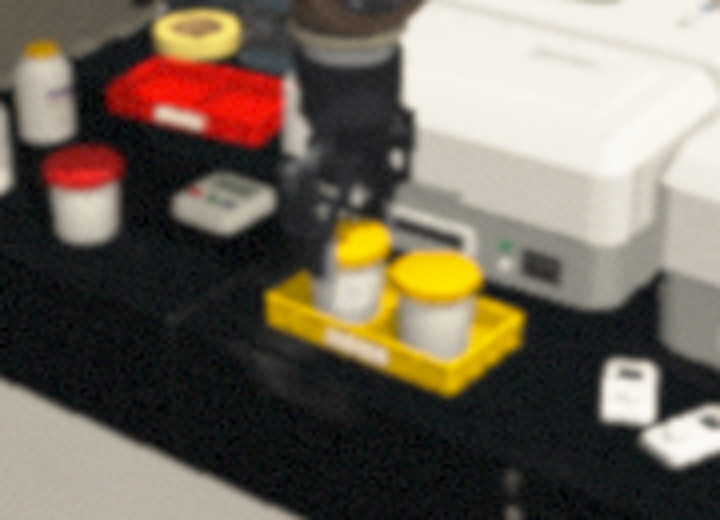

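The second cup sits in the left bay, at crop (350,275). I'll feel for contact.

{"fn": "step_arm", "kwargs": {"delta_pos": [[0,0,0.0004],[0,0,0.0008],[0,0,0.0012],[0,0,0.0012]], "delta_rot": [[0,0,0],[0,0,0],[0,0,0],[0,0,0]], "hand": [0.055,0.055,0.055,0.055]}}

```text
time_s: 13.15
tcp_pos: [0.4601, -0.2711, 0.0498]
tcp_rot: [0.0, 1.0, -0.0, 0.001]
force: [-2.1, 1.1, 12.3]
gripper_width: 0.0599
```

{"fn": "step_arm", "kwargs": {"delta_pos": [[0,0,-0.0005],[0,0,-0.0008],[0,0,-0.0008],[0,0,-0.0008],[0,0,-0.0008],[0,0,-0.0008],[0,0,-0.0008],[0,0,-0.0008]], "delta_rot": [[0,0,0],[0,0,0],[0,0,0],[0,0,0],[0,0,0],[0,0,0],[0,0,0],[0,0,0]], "hand": [0.055,0.059,0.061,0.063,0.067,0.073,0.08,0.0854]}}

```text
time_s: 13.82
tcp_pos: [0.4599, -0.2709, 0.0493]
tcp_rot: [0.0, 1.0, -0.0, -0.0]
force: [-0.3, 0.2, -0.0]
gripper_width: 0.0857
```

{"fn": "step_arm", "kwargs": {"delta_pos": [[0,0,-0.008],[0,0,-0.022],[0,0,-0.04],[0,0,-0.06],[0,0,-0.078],[0,0,-0.092],[0,0,-0.098],[0,0,-0.1]], "delta_rot": [[0,0,0],[0,0,0],[0,0,0],[0,0,0],[0,0,0],[0,0,0],[0,0,0],[0,0,0]], "hand": [0.0854,0.0854,0.0854,0.0854,0.0854,0.0854,0.0854,0.0854]}}

```text
time_s: 14.48
tcp_pos: [0.4601, -0.2711, 0.1507]
tcp_rot: [0.001, 1.0, 0.0, 0.001]
force: [-0.1, -0.4, -0.2]
gripper_width: 0.0854
```

Run:
```python
from h import *
from station import manip
go(.4405,-.0212,.15)
c=manip.capture("scene"); im=c["img"][150:280,190:370,::-1]
cv2.imwrite("pics/s7.png",cv2.resize(im,None,fx=4,fy=4,interpolation=cv2.INTER_CUBIC))
for b in blobs(c): 
    q=b[4]; z=np.nanmedian(q[:,2])
    if b[0]=="red": print(b[1].round(),b[2],np.nanmedian(q,0).round(3))
```

```text
t 14.48 pos [ 0.4601 -0.2711  0.1507] w 0.0854 F [-0.1 -0.4 -0.2]
dp [-0.0196 -0.2499  0.0004] dr [ 0.0013 -0.0017  0.    ]
[372. 136.] 383 [ 0.826 -0.374  0.203]
[490. 162.] 506 [ 0.766 -0.733  0.22 ]
[240. 174.] 684 [0.683 0.059 0.009]
[210. 191.] 197 [ 0.441 -0.021  0.06 ]
```

View pics/s7.png

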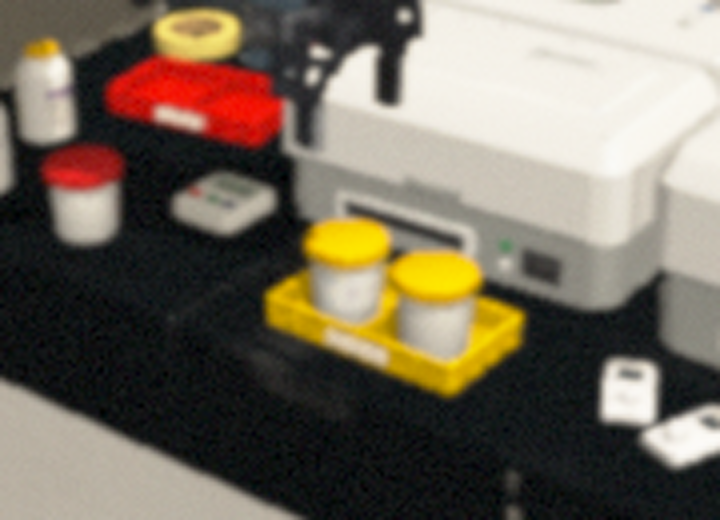

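Both yellow cups are in their bays, at crop (347,270) and (436,305). On to the red cup.

{"fn": "step_arm", "kwargs": {"delta_pos": [[-0.001,-0.01,0],[-0.003,-0.032,0],[-0.005,-0.06,0],[-0.008,-0.094,0],[-0.01,-0.13,0],[-0.013,-0.166,0],[-0.016,-0.198,0],[-0.018,-0.226,0],[-0.019,-0.244,0],[-0.0195,-0.25,0],[-0.0195,-0.25,0]], "delta_rot": [[0,0,0],[0,0,0],[0,0,0],[0,0,0],[0,0,0],[0,0,0],[0,0,0],[0,0,0],[0,0,0],[0,0,0],[0,0,0]], "hand": [0.0854,0.0854,0.0854,0.0854,0.0854,0.0854,0.0854,0.0854,0.0854,0.0854,0.0854]}}

```text
time_s: 15.45
tcp_pos: [0.4398, -0.0196, 0.1488]
tcp_rot: [-0.0, 1.0, 0.001, -0.001]
force: [-0.1, -0.7, -0.0]
gripper_width: 0.0856
```

{"fn": "step_arm", "kwargs": {"delta_pos": [[0,0,0.012],[0,0,0.03],[0,0,0.05],[0,0,0.07],[0,0,0.085],[0,0,0.096],[0,0,0.102],[0,0,0.105],[0,0,0.1055],[0,0,0.1055]], "delta_rot": [[0,0,0],[0,0,0],[0,0,0],[0,0,0],[0,0,0],[0,0,0],[0,0,0],[0,0,0],[0,0,0],[0,0,0]], "hand": [0.0854,0.0854,0.0854,0.0854,0.0854,0.0854,0.0854,0.0854,0.0854,0.0854]}}

```text
time_s: 16.28
tcp_pos: [0.4405, -0.0213, 0.0441]
tcp_rot: [0.0, 1.0, -0.0, 0.0]
force: [0.5, -1.1, -0.6]
gripper_width: 0.0854
```

{"fn": "step_arm", "kwargs": {"delta_pos": [[0,0,0],[0,0,0],[0,0,0],[0,0,0],[0,0,0],[0,0,0],[0,0,0],[0,0,0]], "delta_rot": [[0,0,0],[0,0,0],[0,0,0],[0,0,0],[0,0,0],[0,0,0],[0,0,0],[0,0,0]], "hand": [0.075,0.068,0.062,0.058,0.056,0.055,0.055,0.055]}}

```text
time_s: 16.95
tcp_pos: [0.4407, -0.021, 0.0445]
tcp_rot: [0.0, 1.0, 0.0, 0.001]
force: [-0.8, -0.1, 7.7]
gripper_width: 0.0597
```

{"fn": "step_arm", "kwargs": {"delta_pos": [[0,0,-0.004],[0,0,-0.01],[0,0,-0.02],[0,0,-0.034],[0,0,-0.052],[0,0,-0.072],[0,0,-0.092],[0,0,-0.106],[0,0,-0.116],[0,0,-0.12],[0,0,-0.12]], "delta_rot": [[0,0,0],[0,0,0],[0,0,0],[0,0,0],[0,0,0],[0,0,0],[0,0,0],[0,0,0],[0,0,0],[0,0,0],[0,0,0]], "hand": [0.055,0.055,0.055,0.055,0.055,0.055,0.055,0.055,0.055,0.055,0.055]}}

```text
time_s: 17.87
tcp_pos: [0.4406, -0.0209, 0.1649]
tcp_rot: [0.0, 1.0, 0.0, 0.001]
force: [0.6, -0.2, -0.4]
gripper_width: 0.0598
```

Run:
```python
from h import *
from station import manip
go(.675,.095,.164)
c=manip.capture("top"); P=cloud(c)
# red tray recheck
m=masks(c["img"])["red"]; k,l,s,ce=cv2.connectedComponentsWithStats(m.astype(np.uint8))
for i in range(1,k):
    if s[i,4]>100:
        r=cv2.minAreaRect(np.argwhere(l==i)[:,::-1].astype(np.float32)); W=np.array([ray(c,*p,.02)[:2] for p in cv2.boxPoints(r)],np.float32)
        print(ce[i].round(),s[i,4],cv2.minAreaRect(W),np.nanmedian(P[l==i],0).round(3))
im=c["img"][135:255,80:420,::-1]
cv2.imwrite("pics/t1.png",cv2.resize(im,None,fx=2.35,fy=2.35,interpolation=cv2.INTER_CUBIC))
```

```text
t 17.87 pos [ 0.4406 -0.0209  0.1649] w 0.0598 F [ 0.6 -0.2 -0.4]
dp [ 0.2344 -0.1159  0.0013] dr [ 0.0005 -0.0019  0.0001]
[365.  85.] 119 ((0.9060876965522766, -0.4298923909664154), (0.02230716496706009, 0.10269394516944885), 33.46461486816406) [ 0.824 -0.376  0.222]
[498. 106.] 218 ((0.8395309448242188, -0.8525328636169434), (0.03993579000234604, 0.0921858623623848), 0.3917372524738312) [ 0.768 -0.729  0.231]
[214. 152.] 1611 ((0.6793330311775208, 0.05598599091172218), (0.10084128379821777, 0.1726291924715042), 6.956281661987305) [0.683 0.056 0.005]
```

View pics/t1.png

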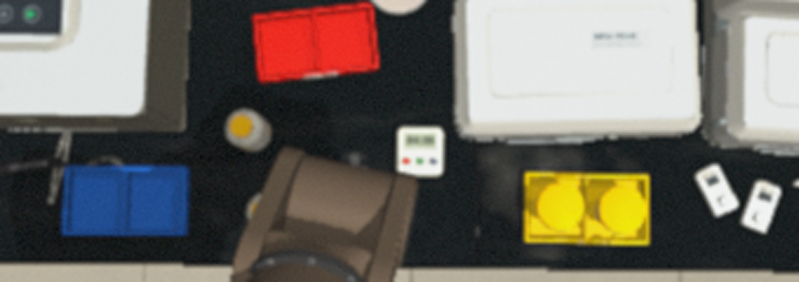

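The top view shows both yellow cups in their tray, at (560,207) and (625,207) in the crop. The red tray is unchanged, so I'll carry the red cup there.

{"fn": "step_arm", "kwargs": {"delta_pos": [[0.006,-0.003,0],[0.02,-0.01,0],[0.042,-0.021,0],[0.07,-0.034,0],[0.1,-0.049,0],[0.13,-0.064,0],[0.16,-0.079,0],[0.188,-0.092,0],[0.21,-0.103,0],[0.226,-0.111,0],[0.236,-0.116,0],[0.236,-0.116,0]], "delta_rot": [[0,0,0],[0,0,0],[0,0,0],[0,0,0],[0,0,0],[0,0,0],[0,0,0],[0,0,0],[0,0,0],[0,0,0],[0,0,0],[0,0,0]], "hand": [0.055,0.055,0.055,0.055,0.055,0.055,0.055,0.055,0.055,0.055,0.055,0.055]}}

```text
time_s: 18.92
tcp_pos: [0.6777, 0.0964, 0.1619]
tcp_rot: [-0.0, 1.0, 0.0, -0.001]
force: [-0.7, -0.4, -0.4]
gripper_width: 0.06
```

{"fn": "step_arm", "kwargs": {"delta_pos": [[0,0,0.01],[0,0,0.028],[0,0,0.05],[0,0,0.07],[0,0,0.086],[0,0,0.098],[0,0,0.106],[0,0,0.111],[0,0,0.1135],[0,0,0.1145],[0,0,0.115]], "delta_rot": [[0,0,0],[0,0,0],[0,0,0],[0,0,0],[0,0,0],[0,0,0],[0,0,0],[0,0,0],[0,0,0],[0,0,0],[0,0,0]], "hand": [0.055,0.055,0.055,0.055,0.055,0.055,0.055,0.055,0.055,0.055,0.055]}}

```text
time_s: 19.83
tcp_pos: [0.6767, 0.0951, 0.0494]
tcp_rot: [0.0, 1.0, -0.0, 0.0]
force: [-0.4, 1.8, -0.8]
gripper_width: 0.0594
```

Run:
```python
from h import *
from station import manip
go(.677,.095,.0485)
c=manip.capture("scene"); im=c["img"][110:240,140:320,::-1]
cv2.imwrite("pics/s8.png",cv2.resize(im,None,fx=4,fy=4,interpolation=cv2.INTER_CUBIC))
```

```text
t 19.83 pos [0.6767 0.0951 0.0494] w 0.0594 F [-0.4  1.8 -0.8]
dp [0.0003 0.0001 0.0009] dr [ 0.     -0.0009 -0.    ]
```

View pics/s8.png

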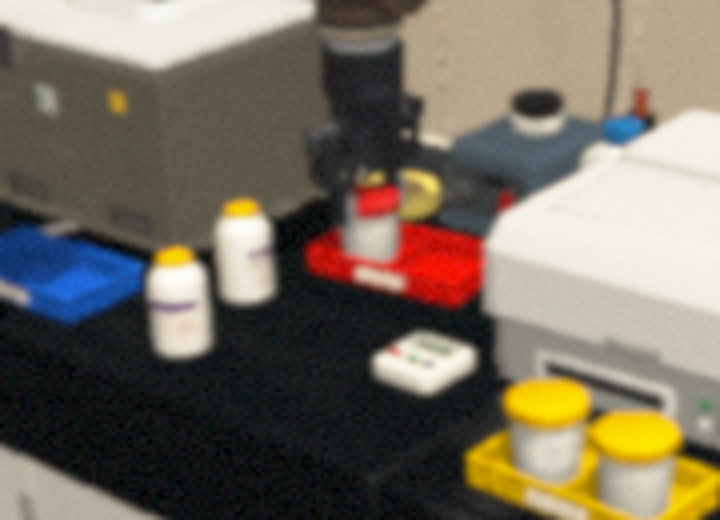

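The red cup is inside the tray's left bay, at crop (372,225).

{"fn": "step_arm", "kwargs": {"delta_pos": [[0,0,0.0004],[0,0,0.0008],[0,0,0.0012],[0,0,0.0012]], "delta_rot": [[0,0,0],[0,0,0],[0,0,0],[0,0,0]], "hand": [0.055,0.055,0.055,0.055]}}

```text
time_s: 20.22
tcp_pos: [0.6767, 0.0951, 0.0486]
tcp_rot: [0.0, 1.0, 0.0, 0.001]
force: [-1.6, 0.1, 5.1]
gripper_width: 0.06
```

{"fn": "step_arm", "kwargs": {"delta_pos": [[0,0,0.0003],[0,0,0],[0,0,0],[0,0,0],[0,0,0],[0,0,0],[0,0,0],[0,0,0]], "delta_rot": [[0,0,0],[0,0,0],[0,0,0],[0,0,0],[0,0,0],[0,0,0],[0,0,0],[0,0,0]], "hand": [0.055,0.059,0.061,0.063,0.067,0.073,0.08,0.0854]}}

```text
time_s: 20.88
tcp_pos: [0.6764, 0.0951, 0.0476]
tcp_rot: [0.0, 1.0, 0.0, -0.0]
force: [1.0, 0.2, 0.7]
gripper_width: 0.0852
```

{"fn": "step_arm", "kwargs": {"delta_pos": [[0,0,-0.008],[0,0,-0.022],[0,0,-0.042],[0,0,-0.066],[0,0,-0.09],[0,0,-0.108],[0,0,-0.118],[0,0,-0.12],[0,0,-0.12]], "delta_rot": [[0,0,0],[0,0,0],[0,0,0],[0,0,0],[0,0,0],[0,0,0],[0,0,0],[0,0,0],[0,0,0]], "hand": [0.0854,0.0854,0.0854,0.0854,0.0854,0.0854,0.0854,0.0854,0.0854]}}

```text
time_s: 21.63
tcp_pos: [0.6764, 0.0951, 0.1685]
tcp_rot: [0.0, 1.0, 0.0, 0.001]
force: [0.1, -0.2, 0.0]
gripper_width: 0.0854
```

Run:
```python
from h import *
from station import manip
go(.554,.138,.168)
c=manip.capture("scene"); P=cloud(c).reshape(-1,3)
for nm,x,y in [("b1",.553,.137),("b2",.446,.105)]:
    k=(np.hypot(P[:,0]-x,P[:,1]-y)<.045)&(P[:,2]>.015)&(P[:,2]<.1); q=P[k]
    for a,b in((.02,.04),(.04,.06),(.06,.075)):
        s=q[(q[:,2]>a)&(q[:,2]<b)]
        # visible half: fit circle radius 24mm
        from scipy.optimize import least_squares
        f=least_squares(lambda p:np.hypot(s[:,0]-p[0],s[:,1]-p[1])-.024,[x,y],loss="soft_l1",f_scale=.002)
        print(nm,a,len(s),f.x.round(4))
im=c["img"][110:240,140:320,::-1]
cv2.imwrite("pics/s9.png",cv2.resize(im,None,fx=4,fy=4,interpolation=cv2.INTER_CUBIC))
```

```text
t 21.63 pos [0.6764 0.0951 0.1685] w 0.0854 F [ 0.1 -0.2  0. ]
dp [-0.1224 -0.0429  0.0003] dr [ 0.     -0.0012  0.    ]
b1 0.02 75 [0.5576 0.1402]
b1 0.04 65 [0.5574 0.1411]
b1 0.06 65 [0.5595 0.1434]
b2 0.02 71 [0.4488 0.1096]
b2 0.04 82 [0.4488 0.1095]
b2 0.06 71 [0.4506 0.112 ]
```

View pics/s9.png

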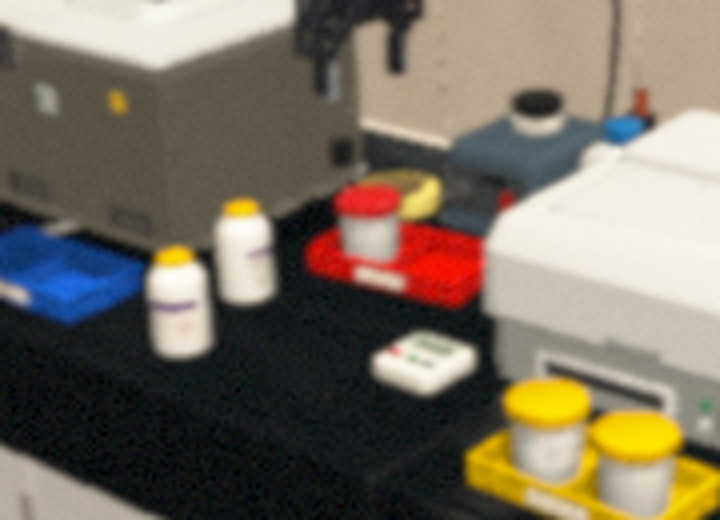

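The red cup stands in the red tray at crop (368,220). Now bottle 1, using the fused estimate (0.556, 0.1395).

{"fn": "step_arm", "kwargs": {"delta_pos": [[-0.006,-0.002,0],[-0.022,-0.008,0],[-0.044,-0.016,0],[-0.068,-0.025,0],[-0.09,-0.033,0],[-0.108,-0.04,0],[-0.118,-0.0435,0],[-0.1205,-0.0445,0],[-0.1205,-0.0445,0]], "delta_rot": [[0,0,0],[0,0,0],[0,0,0],[0,0,0],[0,0,0],[0,0,0],[0,0,0],[0,0,0],[0,0,0]], "hand": [0.0854,0.0854,0.0854,0.0854,0.0854,0.0854,0.0854,0.0854,0.0854]}}

```text
time_s: 22.43
tcp_pos: [0.5558, 0.1398, 0.1675]
tcp_rot: [0.0, 1.0, 0.0, -0.0]
force: [-0.8, 0.4, -0.0]
gripper_width: 0.0855
```

{"fn": "step_arm", "kwargs": {"delta_pos": [[0,0,0.012],[0,0,0.03],[0,0,0.052],[0,0,0.074],[0,0,0.094],[0,0,0.109],[0,0,0.118],[0,0,0.122],[0,0,0.124],[0,0,0.124]], "delta_rot": [[0,0,0],[0,0,0],[0,0,0],[0,0,0],[0,0,0],[0,0,0],[0,0,0],[0,0,0],[0,0,0],[0,0,0]], "hand": [0.0854,0.0854,0.0854,0.0854,0.0854,0.0854,0.0854,0.0854,0.0854,0.0854]}}

```text
time_s: 23.27
tcp_pos: [0.5564, 0.1394, 0.0438]
tcp_rot: [0.0, 1.0, -0.0, 0.0]
force: [0.3, -0.7, -0.1]
gripper_width: 0.086
```

{"fn": "step_arm", "kwargs": {"delta_pos": [[0,0,0],[0,0,0],[0,0,0],[0,0,0],[0,0,0],[0,0,0],[0,0,0],[0,0,0],[0,0,0],[0,0,0]], "delta_rot": [[0,0,0],[0,0,0],[0,0,0],[0,0,0],[0,0,0],[0,0,0],[0,0,0],[0,0,0],[0,0,0],[0,0,0]], "hand": [0.076,0.068,0.061,0.055,0.05,0.047,0.044,0.042,0.042,0.042]}}

```text
time_s: 24.1
tcp_pos: [0.5561, 0.1396, 0.0441]
tcp_rot: [0.0, 1.0, 0.0, 0.0]
force: [-1.0, 0.1, 5.7]
gripper_width: 0.047
```

{"fn": "step_arm", "kwargs": {"delta_pos": [[0,0,-0.004],[0,0,-0.01],[0,0,-0.02],[0,0,-0.034],[0,0,-0.052],[0,0,-0.072],[0,0,-0.092],[0,0,-0.106],[0,0,-0.116],[0,0,-0.12],[0,0,-0.12]], "delta_rot": [[0,0,0],[0,0,0],[0,0,0],[0,0,0],[0,0,0],[0,0,0],[0,0,0],[0,0,0],[0,0,0],[0,0,0],[0,0,0]], "hand": [0.042,0.042,0.042,0.042,0.042,0.042,0.042,0.042,0.042,0.042,0.042]}}

```text
time_s: 25.02
tcp_pos: [0.5561, 0.1396, 0.1646]
tcp_rot: [-0.0, 1.0, 0.0, 0.001]
force: [0.4, 1.0, -1.3]
gripper_width: 0.0477
```

Run:
```python
from h import *
from station import manip
go(.462,.345,.164)
c=manip.capture("scene"); im=c["img"][90:220,120:300,::-1]
cv2.imwrite("pics/s10.png",cv2.resize(im,None,fx=4,fy=4,interpolation=cv2.INTER_CUBIC))
c=manip.capture("top"); P=cloud(c)
m=masks(c["img"])["blue"]; k,l,s,ce=cv2.connectedComponentsWithStats(m.astype(np.uint8))
for i in range(1,k):
    if s[i,4]>100:
        r=cv2.minAreaRect(np.argwhere(l==i)[:,::-1].astype(np.float32)); W=np.array([ray(c,*p,.02)[:2] for p in cv2.boxPoints(r)],np.float32)
        print(ce[i].round(),s[i,4],cv2.minAreaRect(W),np.nanmedian(P[l==i],0).round(3))
        q=P[l==i]; q=q[(q[:,2]>.014)&(q[:,2]<.03)]; print("rim pts",np.percentile(q,[1,50,99],axis=0).round(3).tolist())
```

```text
t 25.02 pos [0.5561 0.1396 0.1646] w 0.0477 F [ 0.4  1.  -1.3]
dp [-0.094  -0.2054  0.0005] dr [-0.0001 -0.0014  0.0001]
```

View pics/s10.png

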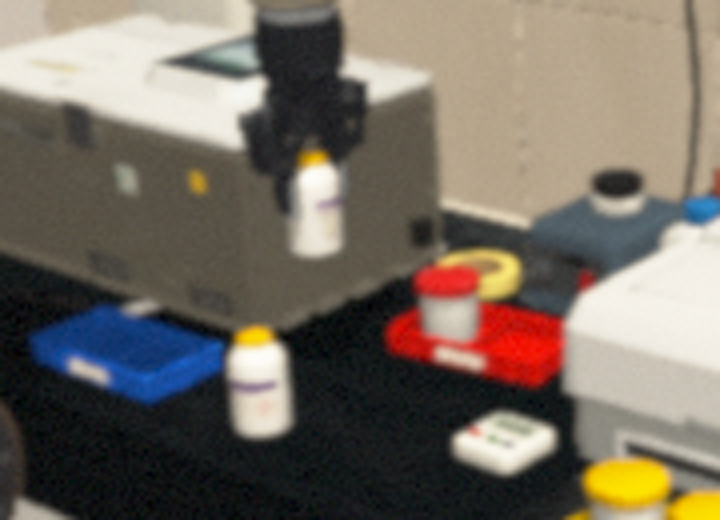

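The bottle is held upright, at crop (318,205). The arm hides the blue tray from the top camera, so I'll check the tray with the first capture's depth.

Run:
```python
from h import *
c=dict(np.load("top0.npz")); P=cloud(c)
for n,cc in (("blue",(133,220)),("yellow",(329,223))):
    m=masks(c["img"])[n]; k,l=cv2.connectedComponents(m.astype(np.uint8)); i=l[cc[1],cc[0]+8]
    q=P[l==i]; print(n,i,np.nanmedian(q,0).round(4))
    f=q[(q[:,2]<.009)]; lo,hi=np.percentile(f,[1,99],axis=0); print("floor mid",((lo+hi)/2).round(4),(hi-lo).round(3))
    q=q[q[:,2]>.013]; r=cv2.minAreaRect(q[:,:2].astype(np.float32)); print("rim rect",r)
```

```text
blue 16 [0.462  0.3041 0.0044]
floor mid [0.4627 0.3099 0.0025] [0.096 0.173 0.012]
rim rect ((0.46196529269218445, 0.3039296269416809), (0.08771894127130508, 0.16399294137954712), 0.621381402015686)
yellow 3 [ 0.4591 -0.3099  0.0048]
floor mid [ 0.4595 -0.3086  0.0032] [0.095 0.157 0.011]
rim rect ((0.4574050307273865, -0.31053707003593445), (0.15950439870357513, 0.0901942178606987), 89.89141845703125)
```

{"fn": "step_arm", "kwargs": {"delta_pos": [[-0.008,-0.002,0],[-0.026,-0.008,0],[-0.048,-0.018,0],[-0.066,-0.034,0],[-0.08,-0.056,0],[-0.089,-0.084,0],[-0.094,-0.114,0],[-0.094,-0.144,0],[-0.094,-0.17,0],[-0.094,-0.19,0],[-0.094,-0.2,0],[-0.094,-0.2035,0]], "delta_rot": [[0,0,0],[0,0,0],[0,0,0],[0,0,0],[0,0,0],[0,0,0],[0,0,0],[0,0,0],[0,0,0],[0,0,0],[0,0,0],[0,0,0]], "hand": [0.042,0.042,0.042,0.042,0.042,0.042,0.042,0.042,0.042,0.042,0.042,0.042]}}

```text
time_s: 26.12
tcp_pos: [0.4611, 0.3441, 0.1628]
tcp_rot: [0.0, 1.0, 0.001, -0.001]
force: [-0.1, -0.4, -0.6]
gripper_width: 0.0475
```

{"fn": "step_arm", "kwargs": {"delta_pos": [[0,0,0.01],[0,0,0.028],[0,0,0.05],[0,0,0.07],[0,0,0.086],[0,0,0.098],[0,0,0.106],[0,0,0.111],[0,0,0.1135],[0,0,0.1145],[0,0,0.115],[0,0,0.115]], "delta_rot": [[0,0,0],[0,0,0],[0,0,0],[0,0,0],[0,0,0],[0,0,0],[0,0,0],[0,0,0],[0,0,0],[0,0,0],[0,0,0],[0,0,0]], "hand": [0.042,0.042,0.042,0.042,0.042,0.042,0.042,0.042,0.042,0.042,0.042,0.042]}}

```text
time_s: 27.12
tcp_pos: [0.4621, 0.3432, 0.0492]
tcp_rot: [-0.0, 1.0, 0.0, 0.0]
force: [0.5, 0.8, -0.4]
gripper_width: 0.0473
```

Run:
```python
from h import *
from station import manip
go(.462,.343,.0485)
for n,(a,b) in(("scene",(110,90)),("top",(160,60))):
    c=manip.capture(n); im=c["img"][a:a+110,b:b+180,::-1]
    cv2.imwrite(f"pics/11{n}.png",cv2.resize(im,None,fx=4,fy=4,interpolation=cv2.INTER_CUBIC))
```

```text
t 27.12 pos [0.4621 0.3432 0.0492] w 0.0473 F [ 0.5  0.8 -0.4]
dp [-0.0001  0.0002  0.0007] dr [-0.0003 -0.0008  0.0001]
```

View pics/11scene.png

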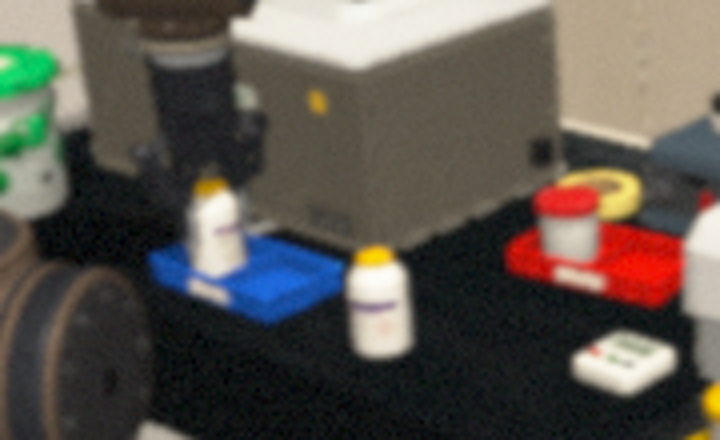

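View pics/11top.png

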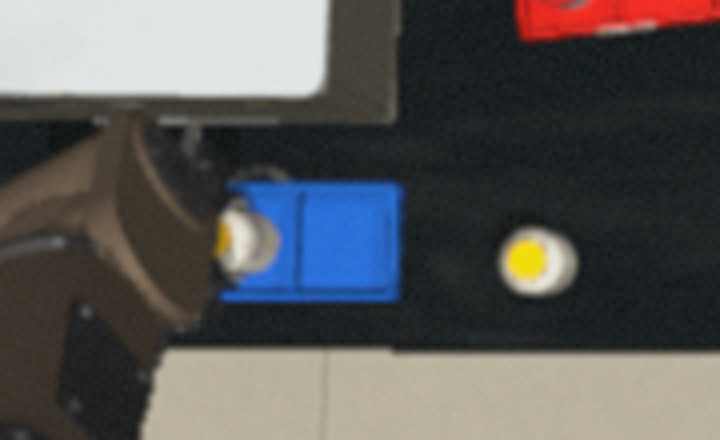

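The top view shows bottle 1's base, at crop (260,242), inside the left bay and clear of the divider at x=298. I'll lower it to contact.

{"fn": "step_arm", "kwargs": {"delta_pos": [[0,0,0.0004],[0,0,0.0008],[0,0,0.0012],[0,0,0.0012]], "delta_rot": [[0,0,0],[0,0,0],[0,0,0],[0,0,0]], "hand": [0.042,0.042,0.042,0.042]}}

```text
time_s: 27.55
tcp_pos: [0.462, 0.3432, 0.0481]
tcp_rot: [-0.0, 1.0, 0.0, 0.0]
force: [-1.2, 0.1, 7.1]
gripper_width: 0.0474
```

{"fn": "step_arm", "kwargs": {"delta_pos": [[0,0,0],[0,0,0],[0,0,0],[0,0,0],[0,0,0],[0,0,0],[0,0,0],[0,0,0],[0,0,0]], "delta_rot": [[0,0,0],[0,0,0],[0,0,0],[0,0,0],[0,0,0],[0,0,0],[0,0,0],[0,0,0],[0,0,0]], "hand": [0.046,0.048,0.051,0.056,0.062,0.07,0.078,0.0854,0.0854]}}

```text
time_s: 28.3
tcp_pos: [0.4619, 0.3431, 0.0474]
tcp_rot: [0.0, 1.0, -0.0, -0.0]
force: [0.4, -0.5, 0.4]
gripper_width: 0.0855
```

{"fn": "step_arm", "kwargs": {"delta_pos": [[0,0,-0.008],[0,0,-0.022],[0,0,-0.042],[0,0,-0.066],[0,0,-0.09],[0,0,-0.108],[0,0,-0.118],[0,0,-0.12],[0,0,-0.12]], "delta_rot": [[0,0,0],[0,0,0],[0,0,0],[0,0,0],[0,0,0],[0,0,0],[0,0,0],[0,0,0],[0,0,0]], "hand": [0.0854,0.0854,0.0854,0.0854,0.0854,0.0854,0.0854,0.0854,0.0854]}}

```text
time_s: 29.05
tcp_pos: [0.4619, 0.3431, 0.1678]
tcp_rot: [-0.0, 1.0, -0.0, 0.0]
force: [-0.4, -0.6, -0.1]
gripper_width: 0.0857
```

Run:
```python
from h import *
from station import manip
go(.4475,.1075,.168)
c=manip.capture("scene"); im=c["img"][110:220,90:270,::-1]
cv2.imwrite(f"pics/s12.png",cv2.resize(im,None,fx=4,fy=4,interpolation=cv2.INTER_CUBIC))
```

```text
t 29.05 pos [0.4619 0.3431 0.1678] w 0.0857 F [-0.4 -0.6 -0.1]
dp [-0.0144  0.2356 -0.0003] dr [-0.0003 -0.0008 -0.    ]
```

View pics/s12.png

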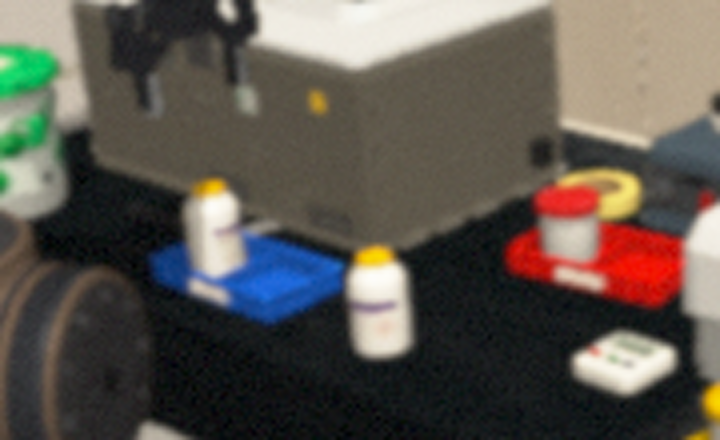

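Bottle 1 stands upright in the blue tray at crop (215,230). Bottle 2 is next.

{"fn": "step_arm", "kwargs": {"delta_pos": [[-0.001,0.01,0],[-0.002,0.03,0],[-0.004,0.058,0],[-0.006,0.09,0],[-0.008,0.124,0],[-0.01,0.158,0],[-0.012,0.19,0],[-0.014,0.216,0],[-0.0145,0.231,0],[-0.0145,0.2355,0],[-0.0145,0.2355,0]], "delta_rot": [[0,0,0],[0,0,0],[0,0,0],[0,0,0],[0,0,0],[0,0,0],[0,0,0],[0,0,0],[0,0,0],[0,0,0],[0,0,0]], "hand": [0.0854,0.0854,0.0854,0.0854,0.0854,0.0854,0.0854,0.0854,0.0854,0.0854,0.0854]}}

```text
time_s: 30.02
tcp_pos: [0.447, 0.1065, 0.1669]
tcp_rot: [0.0, 1.0, -0.001, -0.001]
force: [-0.2, -0.5, 0.1]
gripper_width: 0.0855
```

{"fn": "step_arm", "kwargs": {"delta_pos": [[0,0,0.012],[0,0,0.03],[0,0,0.052],[0,0,0.074],[0,0,0.094],[0,0,0.109],[0,0,0.118],[0,0,0.122],[0,0,0.124],[0,0,0.124]], "delta_rot": [[0,0,0],[0,0,0],[0,0,0],[0,0,0],[0,0,0],[0,0,0],[0,0,0],[0,0,0],[0,0,0],[0,0,0]], "hand": [0.0854,0.0854,0.0854,0.0854,0.0854,0.0854,0.0854,0.0854,0.0854,0.0854]}}

```text
time_s: 30.85
tcp_pos: [0.4475, 0.1079, 0.0435]
tcp_rot: [0.0, 1.0, 0.0, 0.0]
force: [-0.0, 1.0, -0.3]
gripper_width: 0.0855
```

{"fn": "step_arm", "kwargs": {"delta_pos": [[0,0,0],[0,0,0],[0,0,0],[0,0,0],[0,0,0],[0,0,0],[0,0,0],[0,0,0],[0,0,0],[0,0,0]], "delta_rot": [[0,0,0],[0,0,0],[0,0,0],[0,0,0],[0,0,0],[0,0,0],[0,0,0],[0,0,0],[0,0,0],[0,0,0]], "hand": [0.076,0.068,0.061,0.055,0.05,0.047,0.044,0.042,0.042,0.042]}}

```text
time_s: 31.68
tcp_pos: [0.4476, 0.1076, 0.0439]
tcp_rot: [0.0, 1.0, -0.0, 0.0]
force: [-1.2, -0.4, 5.5]
gripper_width: 0.0476
```

{"fn": "step_arm", "kwargs": {"delta_pos": [[0,0,-0.004],[0,0,-0.01],[0,0,-0.02],[0,0,-0.034],[0,0,-0.052],[0,0,-0.072],[0,0,-0.092],[0,0,-0.106],[0,0,-0.116],[0,0,-0.12],[0,0,-0.12]], "delta_rot": [[0,0,0],[0,0,0],[0,0,0],[0,0,0],[0,0,0],[0,0,0],[0,0,0],[0,0,0],[0,0,0],[0,0,0],[0,0,0]], "hand": [0.042,0.042,0.042,0.042,0.042,0.042,0.042,0.042,0.042,0.042,0.042]}}

```text
time_s: 32.6
tcp_pos: [0.4476, 0.1076, 0.1645]
tcp_rot: [-0.0, 1.0, 0.0, 0.001]
force: [0.4, 0.1, -0.5]
gripper_width: 0.0474
```

Run:
```python
from h import *
from station import manip
go(.462,.265,.164)
c=manip.capture("scene"); im=c["img"][110:220,90:270,::-1]
cv2.imwrite(f"pics/s13.png",cv2.resize(im,None,fx=4,fy=4,interpolation=cv2.INTER_CUBIC))
```

```text
t 32.6 pos [0.4476 0.1076 0.1645] w 0.0474 F [ 0.4  0.1 -0.5]
dp [ 0.0144 -0.1574  0.0005] dr [-0.0001 -0.0018  0.    ]
```

View pics/s13.png

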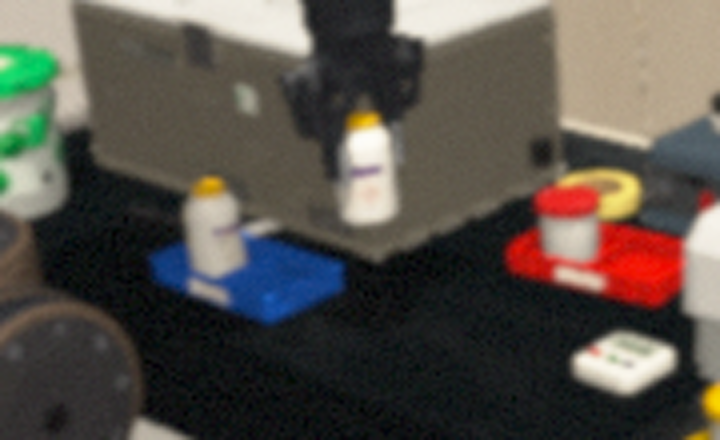

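Bottle 2 is held upright, at crop (368,170), so I'll carry it to the near bay.

{"fn": "step_arm", "kwargs": {"delta_pos": [[0.001,-0.006,0],[0.002,-0.02,0],[0.004,-0.042,0],[0.006,-0.068,0],[0.009,-0.094,0],[0.011,-0.118,0],[0.013,-0.138,0],[0.014,-0.151,0],[0.0145,-0.157,0],[0.0145,-0.157,0]], "delta_rot": [[0,0,0],[0,0,0],[0,0,0],[0,0,0],[0,0,0],[0,0,0],[0,0,0],[0,0,0],[0,0,0],[0,0,0]], "hand": [0.042,0.042,0.042,0.042,0.042,0.042,0.042,0.042,0.042,0.042]}}

```text
time_s: 33.48
tcp_pos: [0.4616, 0.2653, 0.1628]
tcp_rot: [0.0, 1.0, 0.001, -0.0]
force: [-0.4, -0.3, -0.4]
gripper_width: 0.0471
```

{"fn": "step_arm", "kwargs": {"delta_pos": [[0,0,0.01],[0,0,0.028],[0,0,0.05],[0,0,0.07],[0,0,0.086],[0,0,0.098],[0,0,0.106],[0,0,0.111],[0,0,0.1135],[0,0,0.1145],[0,0,0.115],[0,0,0.115]], "delta_rot": [[0,0,0],[0,0,0],[0,0,0],[0,0,0],[0,0,0],[0,0,0],[0,0,0],[0,0,0],[0,0,0],[0,0,0],[0,0,0],[0,0,0]], "hand": [0.042,0.042,0.042,0.042,0.042,0.042,0.042,0.042,0.042,0.042,0.042,0.042]}}

```text
time_s: 34.48
tcp_pos: [0.4621, 0.2646, 0.0489]
tcp_rot: [-0.0, 1.0, -0.0, 0.0]
force: [-0.2, -0.6, -0.9]
gripper_width: 0.0477
```

Run:
```python
from h import *
from station import manip
go(.462,.265,.0485)
for n,(a,b) in(("scene",(110,90)),("top",(160,60))):
    c=manip.capture(n); im=c["img"][a:a+110,b:b+180,::-1]
    cv2.imwrite(f"pics/14{n}.png",cv2.resize(im,None,fx=4,fy=4,interpolation=cv2.INTER_CUBIC))
```

```text
t 34.48 pos [0.4621 0.2646 0.0489] w 0.0477 F [-0.2 -0.6 -0.9]
dp [-0.0001 -0.0004  0.0004] dr [-0.0003 -0.0009 -0.    ]
```

View pics/14scene.png

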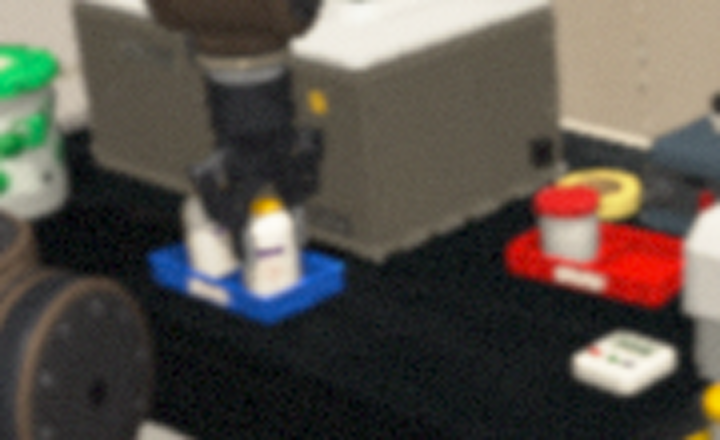

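View pics/14top.png

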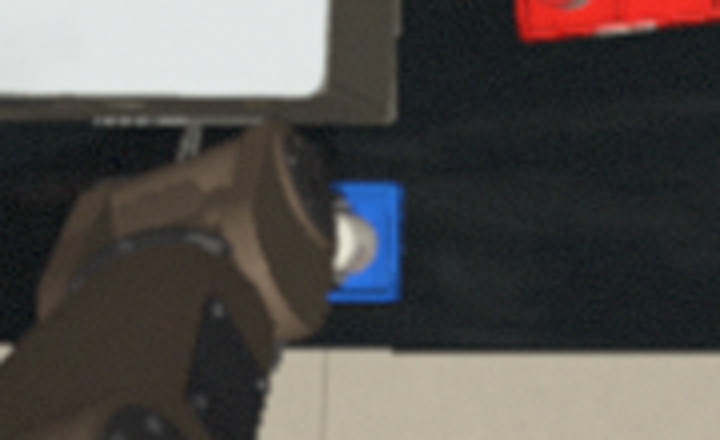

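Bottle 2's base is inside the right bay, with its edge at top-crop x=377 and the wall at 400. I'll lower it and release.

{"fn": "step_arm", "kwargs": {"delta_pos": [[0,0,0.0004],[0,0,0.0008],[0,0,0.0012],[0,0,0.0012]], "delta_rot": [[0,0,0],[0,0,0],[0,0,0],[0,0,0]], "hand": [0.042,0.042,0.042,0.042]}}

```text
time_s: 34.92
tcp_pos: [0.462, 0.2647, 0.0478]
tcp_rot: [-0.0, 1.0, 0.0, 0.0]
force: [-1.4, -0.9, 7.3]
gripper_width: 0.0477
```

{"fn": "step_arm", "kwargs": {"delta_pos": [[0,0,0],[0,0,0],[0,0,0],[0,0,0],[0,0,0],[0,0,0],[0,0,0],[0,0,0],[0,0,0]], "delta_rot": [[0,0,0],[0,0,0],[0,0,0],[0,0,0],[0,0,0],[0,0,0],[0,0,0],[0,0,0],[0,0,0]], "hand": [0.046,0.048,0.051,0.056,0.062,0.07,0.078,0.0854,0.0854]}}

```text
time_s: 35.67
tcp_pos: [0.4619, 0.2646, 0.0472]
tcp_rot: [0.0, 1.0, -0.0, -0.0]
force: [0.1, 0.4, -0.6]
gripper_width: 0.0854
```

{"fn": "step_arm", "kwargs": {"delta_pos": [[0,0,-0.008],[0,0,-0.022],[0,0,-0.042],[0,0,-0.066],[0,0,-0.09],[0,0,-0.112],[0,0,-0.128],[0,0,-0.138],[0,0,-0.14],[0,0,-0.14]], "delta_rot": [[0,0,0],[0,0,0],[0,0,0],[0,0,0],[0,0,0],[0,0,0],[0,0,0],[0,0,0],[0,0,0],[0,0,0]], "hand": [0.0854,0.0854,0.0854,0.0854,0.0854,0.0854,0.0854,0.0854,0.0854,0.0854]}}

```text
time_s: 36.5
tcp_pos: [0.4619, 0.2646, 0.1876]
tcp_rot: [-0.0, 1.0, -0.0, 0.0]
force: [-0.7, 0.1, -0.7]
gripper_width: 0.0854
```

{"fn": "step_arm", "kwargs": {"delta_pos": [[0,0.01,0],[0,0.03,0],[0,0.058,0],[0,0.09,0],[0,0.124,0],[0,0.158,0],[0,0.188,0],[0,0.21,0],[0,0.22,0],[0,0.22,0]], "delta_rot": [[0,0,0],[0,0,0],[0,0,0],[0,0,0],[0,0,0],[0,0,0],[0,0,0],[0,0,0],[0,0,0],[0,0,0]], "hand": [0.0854,0.0854,0.0854,0.0854,0.0854,0.0854,0.0854,0.0854,0.0854,0.0854]}}

```text
time_s: 37.33
tcp_pos: [0.4615, 0.0428, 0.1865]
tcp_rot: [0.0, 1.0, -0.001, -0.001]
force: [0.7, 0.1, -0.1]
gripper_width: 0.0857
```

Run:
```python
from h import *
from station import manip
go(.462,.045,.19)
for n,(a,b,w,h) in(("scene",(110,90,260,180)),("top",(130,80,350,125))):
    c=manip.capture(n); im=c["img"][a:a+h,b:b+w,::-1]; f=790/w
    cv2.imwrite(f"pics/15{n}.png",cv2.resize(im,None,fx=f,fy=f,interpolation=cv2.INTER_CUBIC))
    P=cloud(c).reshape(-1,3)
    for nm,x,y,z0 in [("y1",.457,-.349,.05),("y2",.46,-.271,.05),("r",.677,.095,.05),("b1",.462,.343,.07),("b2",.462,.265,.07)]:
        q=P[(np.hypot(P[:,0]-x,P[:,1]-y)<.038)&(P[:,2]>z0)&(P[:,2]<.12)]
        if len(q)>20: print(n,nm,np.round(cv2.minEnclosingCircle(q[:,:2].astype(np.float32))[0],4),"ztop",np.percentile(q[:,2],90).round(3),len(q))
```

```text
t 37.33 pos [0.4615 0.0428 0.1865] w 0.0857 F [ 0.7  0.1 -0.1]
dp [ 0.0005 -0.0022 -0.0035] dr [ 0.0002  0.0016 -0.0027]
scene y1 [ 0.4555 -0.351 ] ztop 0.067 259
scene y2 [ 0.4574 -0.2704] ztop 0.067 234
scene r [0.6765 0.0953] ztop 0.067 129
scene b1 [0.4576 0.3389] ztop 0.089 78
scene b2 [0.4579 0.2587] ztop 0.089 85
top y1 [ 0.4544 -0.3481] ztop 0.069 333
top y2 [ 0.4576 -0.2693] ztop 0.069 332
top r [0.6742 0.095 ] ztop 0.069 312
top b1 [0.46   0.3412] ztop 0.09 176
top b2 [0.4591 0.2629] ztop 0.09 181
```

View pics/15scene.png

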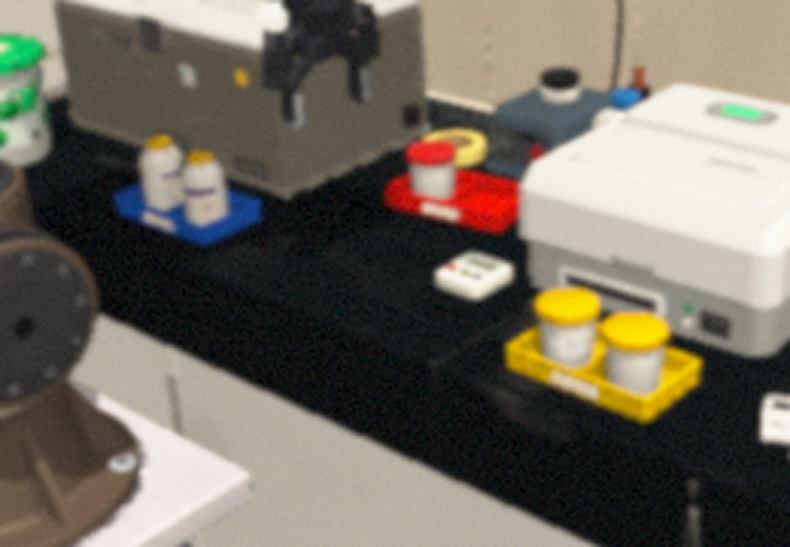

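View pics/15top.png

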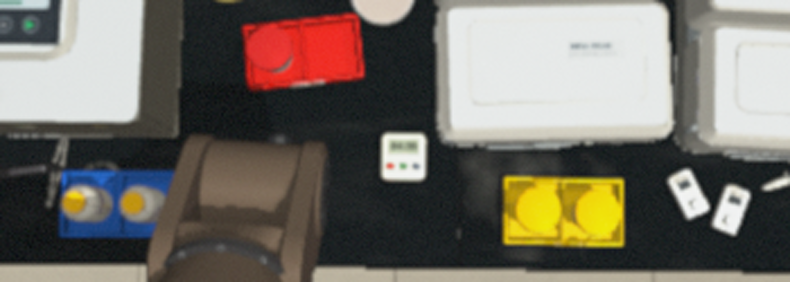

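Everything stands in its tray at the right height: cup lids at about 66 mm and bottle tops at about 89 mm. The timer is at crop (403,157) and the cartridges have not moved. The gripper is open and clear.

```bash
python3 -c "
from station import manip
print(manip.sign_off())"
```

```text
the job is handed in; nothing more can be done
None
```

I sorted all five items in the order asked and handed the job in at about 37 s of robot time. No verdict was reported.

- **Yellow tray:** both yellow-lidded cups, one to a bay.
- **Red tray:** the red-lidded cup, in the left bay.
- **Blue tray:** both reagent bottles, one to a bay.

**Placing:** I lowered each item until it just touched the tray floor before opening the fingers. The contact forces read 5–16 N.

**Last checks:** Pictures from both cameras show everything upright, with the gripper open and well clear. The tops measured 67–69 mm for the cups and 89–90 mm for the bottles. Standing on the tray floor, they should be 66 and 89 mm. Centres are within about 3 mm of the intended spots in the top view. The scene camera puts the bottles 4–6 mm off, within the bays' slack of about 13 mm in y and 16 mm in x.

The timer and cartridge look unmoved in the pictures; I did not measure them again. The top camera's last view of the blue tray was partly hidden by the arm, but both bottles are visible in the tray.

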